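# Put the washed tea mugs back together

### The arm

A 6-joint arm with a two-finger parallel gripper is mounted at the origin on the work surface. World frame = base frame: x ahead of the robot, y to its left, z up, the work surface at z = 0. Lengths are in mm, angles in rad, forces in N, time in s.
With the tool pointing down it reaches from about 300 to 1000 mm from the base axis. Payload 5.1 kg.
Tool frame: the origin (TCP) lies between the finger pads; the fingertips stand 11 mm ahead of it and the grasp point (between the pads) lies 8 mm behind it; y points along the fingers, x is the direction in which the jaws open and shut, and the axes are right-handed (so a half turn about y gives the same grasp; the last joint's range is limited). The gripper opens to 95 mm and grips with 3 to 60 N. Pads are 20 mm wide; open, the fingers measure 119 mm over their backs; the gripper's body (75 mm by 180 mm) begins 59 mm behind the grasp point.
Start: joints at [-1.416, 0.124, 1.65, -0, 1.367, -0.083], TCP at [153.085, -631.704, 225.656] pointing down, gripper open.
Joint ranges: [-2.61, 2.61], [-1.02, 2.33], [0.03, 2.71], [-1.35, 4.49], [0.32, 2.68], [-2.91, 2.91]. Speed limits (rad/s): [2.57, 2.57, 3.14, 3.14, 3.14, 3.14].

### API

Orientations are given as a rotation vector (axis times angle).
In Python, from station import ctrl gives the robot as it stands.
- The arm moves only by the shell command python3 -m inch 'ROWS' [FORCE]. ROWS is JSON, a list of rows, each an object with "dp": the shift along the tool's x, y, z in mm, a list of three; "rot": the turn, a rotation vector about the tool's x, y, z in degrees, a list of three; "gripper": the finger opening in mm, from 0 to 95.1. In form: [{"dp": [x, y, z], "rot": [ax, ay, az], "gripper": gripper}, ...]. A call has 1 to 20 rows; each row shifts and turns the commanded pose from where the row before left it, along the tool's axes as they then stand; what a row does not reach is not made up. A row lasts 1/12 s, in which the tool goes at most 41.7 mm and 7.16 degrees, less where a joint would pass 70% of its speed; a pose out of reach is approached as far as the arm can. A call is refused whole if a number of a shift passes 41.7 or a number of a turn 7.16, either way. A call with a gripper value outside its range is refused whole. The fingers move at their own pace and stop on an object; FORCE is the grip in N (left out, the last holds). Time passes only in rows, so rows that do not move let the fingers close. It gives the time, the measured TCP pose, the force and the opening at its end, in the units of the state.
- ctrl.sense(): the state, without advancing time (a new reading comes with each control period).
- ctrl.snapshot(name): name is "scene" or "top"; returns a dict with "pixels" (384x512x3 uint8, red, green, blue), "fov_y" (degrees; the focal length in pixels is half the picture's height over the tangent of half this angle, whatever the lens; pixels are square), "cx", "cy" (the principal point, pixels), "xyz" and "orientation" of the camera in the world. Camera axes: x right, y down, z forward; pixel columns grow to the right and rows downward; lengths in mm; the calibration is good to about 2 mm. A picture is of the moment at which its call begins. There is no depth.
- ctrl.sign_off(): hands the job in, once; it reports no verdict.
The state is a dict: "time": time; "qpos": joint angles; "joint_vel": joint speeds; "joint_efforts": joint torques, N m; "tool_pos": TCP position; "eef_rot": TCP orientation; "force": force on the tool from outside, world axes, zero at the start; "moment": the same for the moment, N m; "width": finger opening in mm.
Only numpy, scipy, OpenCV 4.12 (cv2) and the standard library are available. Lean on these libraries where they do the work, as an engineer would, in place of code of your own. Each camera call takes 0.05 s, during which the arm holds its last target.

### The job

The two glass tea mugs are back from washing, in pieces on the desk: first stand both mugs upright on their coasters, the round mug centred on the round coaster and the square mug centred on the square coaster; then hang the tea infuser in the round mug by its flange; and only then put the lids on, the round lid down into the infuser's mouth and the square lid squarely down into the square mug. Set each piece down gently, without dropping it, and do not disturb the note pads, the stapler or the power bank.

Things in the scene. Friction and masses are not known exactly. Their poses are not given: they have to be found in the camera images.
- round_mug_mid (a point): Round clear-glass mug, dark wooden loop handle: 66 mm outside diameter, 85 mm high, 58 mm bore, about 0.25 kg, upright. Point: on its axis, half-way up (42.5 mm above its underside). z up; the handle lies along -x (roughly towards the robot at the start), 14 mm thick, 33 to 69 mm from the axis, 14 to 70 mm above the underside. Can be held across the glass along its y.
- square_mug_mid (a point): Square clear-glass mug, dark wooden loop handle: 64 x 64 mm outside, 80 mm high, 56 x 56 mm bore, about 0.25 kg, upright. Point: on its axis, half-way up (40 mm above its underside). z up, x and y square to its sides; the handle lies along -x (roughly towards the robot at the start), 14 mm thick, 32 to 68 mm from the axis, 12 to 66 mm above the underside. Can be held across the flats along y.
- infuser_mid (a point): Steel tea infuser, upright: round basket, 48 mm outside diameter, 75 mm high, mouth 43 mm; a flange 64 mm wide, 3 mm thick, its underside 52 mm above the bottom; the collar above it is 20 mm high: grip across this. 0.09 kg. Point: on its axis, half-way up (37.5 mm above its bottom); z up. Hung in the round mug, flange on the rim, the point is 28 mm above the round mug's point.
- round_lid_mid (a point): Round lid, 36 mm high, knob up: white plug 37 mm wide, 7 mm high; on it a wooden disc 60 mm wide, 5 mm thick; on top a round dark wooden knob 20 mm wide, 24 mm high, to grip. 0.06 kg. Point: on its axis, half-way up (18 mm above its bottom); z up. Seated, with the plug in the infuser's mouth and the disc on its collar, the point is 48.5 mm above the infuser's point.
- square_lid_mid (a point): Square lid, 36 mm high, knob up: white plug 47 x 47 x 7 mm; on it a wooden plate 64 x 64 x 5 mm; on top a dark wooden knob 20 x 20 mm, 24 mm high, to grip; all square to x and y. 0.07 kg. Point: on its axis, half-way up (18 mm above its bottom); z up. Seated, with the plug in the square mug's mouth (any quarter turn) and the plate on its rim, the point is 51 mm above the square mug's point.
- round_coaster_top (a point): Round cork coaster, 94 mm in diameter and 10 mm thick, stuck to the desk. The point is the centre of its upper face; z is up.
- square_coaster_top (a point): Square cork coaster, 94 x 94 mm and 10 mm thick, stuck to the desk. The point is the centre of its upper face; z is up, x and y along its sides.
- note_pads: Pile of three yellow note pads, 76 x 76 mm and 36 mm high, on the desk beyond the work. Origin at the centre of its underside. Leave it alone.
- stapler: Grey and black stapler, 125 mm long along its y, 36 mm wide and 50 mm high, on the desk beyond the work. Origin at the centre of its underside. Leave it alone.
- power_bank: Silver aluminium power bank, 145 mm long along its x, 60 mm wide and 22 mm high, on the desk to the robot's right. Origin at the centre of its underside. Leave it alone.
There are look-alikes about, which are no part of the job. What is shaped like the part that bears round_mug_mid but green or purple is not meant.

How it is judged:
By the outcome, as a careful person would: the job done as asked, in the order asked, and still so for the second after the job is handed in, with the robot touching nothing.
It also fails if it takes over 112 s, if anything falls off the work surface, if the arm or the gripper's body presses on something with over 40 N, if the wrist force passes 120 N, or if a joint passes its speed limit or range.

## Working session

There is one attempt and no reset: what is moved stays moved. The work goes in short steps, Python scripts to look and compute and a shell command to move; the robot and the scene stay as the last step left them, time stands still between calls to the robot, and variables do not carry over. Pictures are saved under pics/ and viewed, and the job is handed in when it is done.

```bash
ls; mkdir -p pics
python3 - <<'E'
from station import ctrl
import cv2,numpy as np
print(ctrl.sense())
for n in ("scene","top"):
    s=ctrl.snapshot(n)
    p=s["pixels"]; cv2.imwrite(f"pics/{n}0.png",cv2.resize(p[:,:,::-1],(800,600),interpolation=cv2.INTER_CUBIC))
    np.save(f"pics/{n}0.npy",p)
    print(n,{k:v for k,v in s.items() if k!="pixels"})
E
```

```text
pics
{'time': 0.0, 'qpos': array([-1.41559686e+00,  1.24500364e-01,  1.65168744e+00,  1.95276404e-06,
        1.36746518e+00, -8.26215115e-02]), 'joint_vel': array([ 0.00066263,  0.00081093, -0.00170615, -0.00074901,  0.00013278,
       -0.00025908]), 'joint_efforts': array([ 1.96345929e-03, -4.17600453e+01, -3.59931314e+01,  7.76546239e-02,
        4.93569346e-02, -1.94827435e-04]), 'tool_pos': array([ 152.99326141, -631.10128428,  224.38214013]), 'eef_rot': array([-1.31090566,  1.0332776 , -1.03076116]), 'force': array([0.26858356, 1.52080272, 0.64910537]), 'moment': array([-0.03362929, -0.0091555 ,  0.0010678 ]), 'width': 94.97041587664219}
scene {'fov_y': 48.54403615376506, 'cx': 249.9547025215251, 'cy': 196.43472094641922, 'xyz': array([1555.0810927 ,  199.58630185,  755.98509604]), 'orientation': array([-1.44799362, -1.85737348,  1.02002745])}
top {'fov_y': 47.43597014627079, 'cx': 260.3311062904435, 'cy': 183.99178456860778, 'xyz': array([ 441.97281631,  -75.58307736, 1381.17278895]), 'orientation': array([-2.21067516,  2.15976222, -0.06485989])}
```

View pics/scene0.png

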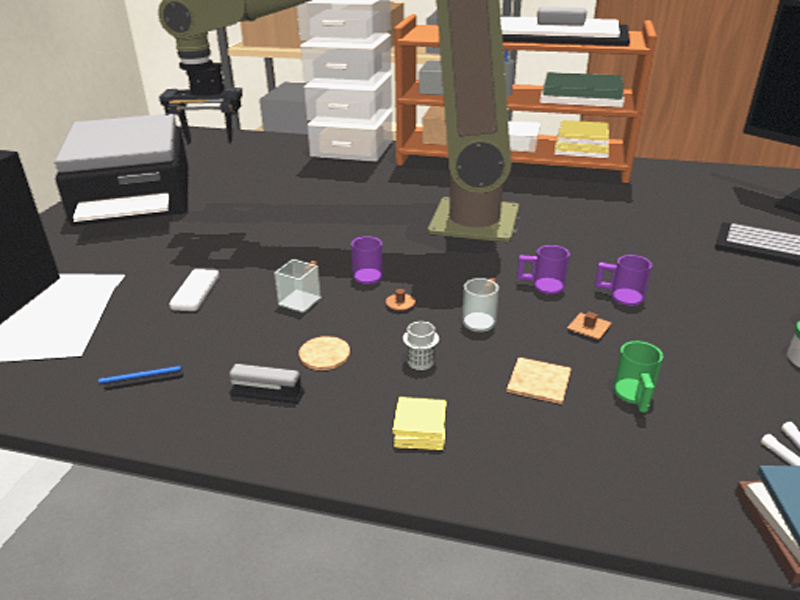

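View pics/top0.png

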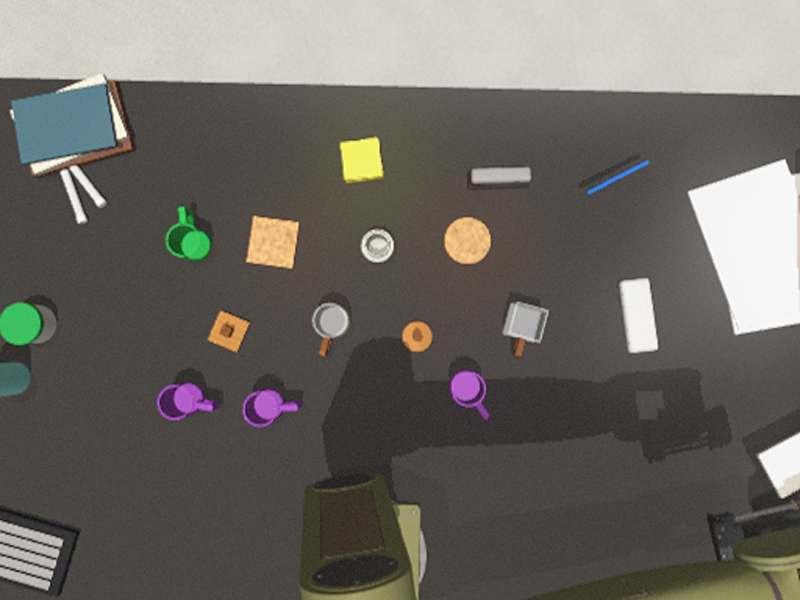

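Run:
```python
from scipy.spatial.transform import Rotation as R
print(R.from_rotvec([-1.31090566,  1.0332776 , -1.03076116]).as_matrix().round(3))
```

```text
[[ 0.236 -0.     0.972]
 [-0.972  0.002  0.236]
 [-0.002 -1.     0.   ]]
```

```bash
cat > h.py <<'E'
import numpy as np,cv2
from scipy.spatial.transform import Rotation as R
def snap(n):
    from station import ctrl
    return ctrl.snapshot(n)
def cam(s):
    f=s["pixels"].shape[0]/2/np.tan(np.radians(s["fov_y"])/2)
    return f,s["cx"],s["cy"],np.array(s["xyz"]),R.from_rotvec(s["orientation"]).as_matrix()
def plane(s,uv,z):
    f,cx,cy,C,M=cam(s); uv=np.atleast_2d(uv).astype(float)
    d=np.c_[(uv[:,0]-cx)/f,(uv[:,1]-cy)/f,np.ones(len(uv))]@M.T
    return C+d*((z-C[2])/d[:,2])[:,None]
def proj(s,P):
    f,cx,cy,C,M=cam(s); p=(np.atleast_2d(P)-C)@M
    return np.c_[f*p[:,0]/p[:,2]+cx,f*p[:,1]/p[:,2]+cy]
def crop(s,u0,v0,u1,v1,k,name):
    im=cv2.resize(s["pixels"][v0:v1,u0:u1,::-1],None,fx=k,fy=k,interpolation=cv2.INTER_CUBIC); cv2.imwrite("pics/"+name,im)
E
python3 - <<'E'
from h import *
import pickle
s={n:snap(n) for n in("scene","top")}
pickle.dump(s,open("s0.pkl","wb"))
crop(s["top"],130,125,370,235,3,"topcrop.png")
crop(s["scene"],165,145,405,270,3,"scenecrop.png")
for n in s:
    p=s[n]["pixels"]; hsv=cv2.cvtColor(p,cv2.COLOR_RGB2HSV)
    m=((hsv[...,0]<22)&(hsv[...,1]>90)&(hsv[...,2]>60)).astype(np.uint8)
    k,l,st,c=cv2.connectedComponentsWithStats(m)
    for i in range(1,k):
        if st[i,4]>15: print(n,st[i],c[i].round(2),plane(s[n],c[i],10).round(1)[0], hsv[l==i].mean(0).round())
E
```

```text
scene [ 249    1   39  105 2330] [265.56  57.56] [-1113.1  -412.8    10. ] [ 12. 142. 160.]
scene [  321     0   191   117 12192] [428.76  54.73] [-1367.6   582.1    10. ] [ 11. 138. 146.]
scene [149   4  45  28 807] [173.93  19.46] [-2150.8 -1483.3    10. ] [ 15. 108. 175.]
scene [146  31  46   6 173] [168.75  33.98] [-1617.1 -1297.7    10. ] [ 17.  94. 215.]
scene [108  64  24   3  36] [117.78  64.39] [ -794.1 -1275.6    10. ] [ 19. 127. 167.]
scene [247 185  19  14 187] [255.82 192.18] [430.6 -90.3  10. ] [ 12. 128. 188.]
scene [363 199  29  18 310] [376.85 207.76] [432.6 289.4  10. ] [ 12. 127. 198.]
scene [191 217  33  20 126] [205.63 229.94] [ 656.8 -181.7   10. ] [ 14. 108. 196.]
scene [324 235  42  24 126] [346.15 251.59] [659.1 213.6  10. ] [ 14. 111. 191.]
scene [330 239   5   7  18] [331.56 242.17] [628.8 172.3  10. ] [ 18.  98. 243.]
scene [473 308  10   5  26] [476.27 309.31] [791.  510.1  10. ] [  8. 102. 147.]
scene [483 326  29  42 157] [500.93 350.68] [896.2 539.4  10. ] [  8. 100. 124.]
top [69 52 11 26 70] [74.24 61.49] [911.7 540.1  10. ] [ 10. 120. 122.]
top [ 31  89  55  23 224] [63.82 98.81] [789.4 567.2  10. ] [ 10. 122. 121.]
top [157 138  35  34 942] [174.15 154.59] [618.3 208.2  10. ] [ 17. 118. 229.]
top [284 139  30  30 735] [298.55 153.56] [ 630.5 -184.8   10. ] [ 17. 119. 228.]
top [133 198  27  28 455] [145.78 211.52] [436.7 290.7  10. ] [ 15. 157. 199.]
top [257 205  20  21 318] [266.45 214.88] [435.1 -87.8  10. ] [ 14. 154. 195.]
top [204 216   9  12  69] [207.43 221.35] [410.6  96.3  10. ] [ 12. 152. 137.]
top [328 216   8  13  73] [331.56 221.77] [ 418.4 -291.6   10. ] [ 11. 144. 128.]
```

View pics/topcrop.png

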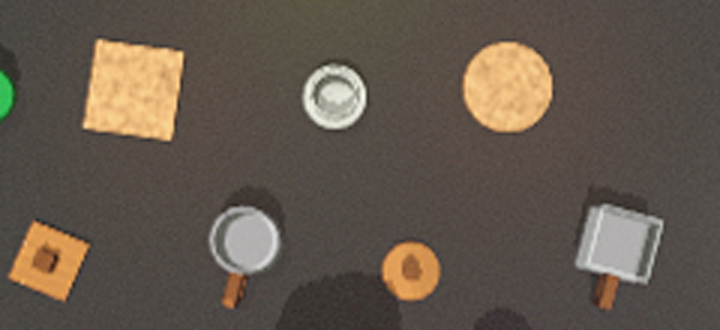

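View pics/scenecrop.png

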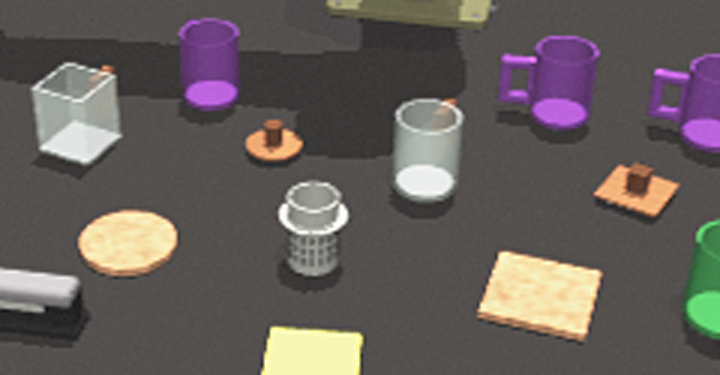

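Run:
```python
from h import *
import pickle
s=pickle.load(open("s0.pkl","rb"))
t=s["top"]
a=[]
for (u,v) in ((212,205),(336,207),(242,157)):
    c=t["pixels"][v-24:v+26,u-24:u+26,::-1]; a.append(cv2.resize(c,(400,400),interpolation=cv2.INTER_NEAREST))
cv2.imwrite("pics/mugs.png",cv2.resize(np.hstack(a),(798,266),interpolation=cv2.INTER_AREA))
g=cv2.cvtColor(t["pixels"],cv2.COLOR_RGB2GRAY)
print(g[205,190:235]);print(g[185:230,212]);print(g[207,315:360]);print(g[185:230,336]); print(g[157,225:262])
```

```text
[ 73  77  81  75  75  74  77  70  72 103 180 132  94  93 112 186 180 179
 179 179 176 177 178 176 177 176 176 181 177 176 182 218 170 106  66  68
  72  76  76  75  73  75  73  74  77]
[ 77  71  58  62  60  54  59  57  74 156 155 150 183 179 178 177 178 180
 179 179 178 177 179 177 178 179 180 179 178 166 141  93  49  61  63  69
  71  70  69  70  71  68  70  71  77]
[ 76  73  77  75  73  78  71  74 133 166 162 176 218 178 175 176 177 176
 177 175 175 176 177 178 175 176 179 180 167 128  89  92 122 191  80  73
  77  79  79  80  77  78  77  76  83]
[ 76  80  72  80  72  61  60  59  52 145 161 143 168 176 177 177 174 176
 177 176 178 175 176 178 177 177 177 175 176 175 203 198 137  87  67  65
  74  69  72  75  78  75  77  76  76]
[ 79  78  81  79  72 101 187 231 181 143  98 155 165 200 223 222 225 223
 224 226 224 201 175 188 151 232 228  69  77  83  82  81  78  84  80  80
  79]
```

View pics/mugs.png

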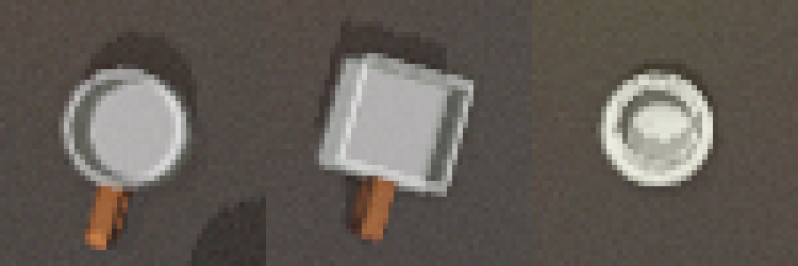

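```bash
cat > m0.py <<'E'
from h import *
import pickle
from scipy.optimize import least_squares
s=pickle.load(open("s0.pkl","rb")); t=s["top"]
p=cv2.resize(t["pixels"],None,fx=4,fy=4,interpolation=cv2.INTER_CUBIC)
up=lambda c:(np.asarray(c,float)+0.5)/4-0.5
hsv=cv2.cvtColor(p,cv2.COLOR_RGB2HSV); H,S,V=[hsv[...,i].astype(int) for i in range(3)]
G=cv2.cvtColor(p,cv2.COLOR_RGB2GRAY)
def cont(m,u,v,r=30):
    w=np.zeros(m.shape,np.uint8); w[(v-r)*4:(v+r)*4,(u-r)*4:(u+r)*4]=1
    cs,_=cv2.findContours((m&(w>0)).astype(np.uint8),cv2.RETR_EXTERNAL,cv2.CHAIN_APPROX_NONE)
    return up(max(cs,key=cv2.contourArea)[:,0,:])
def circ(P):
    r=least_squares(lambda q:np.hypot(*(P-q[:2]).T)-q[2],[*P.mean(0),30],loss="soft_l1"); return r.x.round(2),np.sqrt(np.mean(r.fun**2)).round(2)
def rect(P):
    (c,wh,a)=cv2.minAreaRect(P.astype(np.float32)); return np.round(c,2),np.round(wh,1),round(a,2)
org=(H<24)&(S>80)&(V>90)
print("rcoaster",circ(plane(t,cont(org,298,153),10)[:,:2]))
print("scoaster",rect(plane(t,cont(org,174,154),10)[:,:2]))
print("rlid",circ(plane(t,cont(org,266,215),12)[:,:2]))
print("slid",rect(plane(t,cont(org,146,211),12)[:,:2]))
gl=(G>115)&(S<60)
c=cont(gl,242,157,25)
print("infuser flange",circ(plane(t,c,55)[:,:2]), "z")
cR=cont(gl,211,204,20); P=plane(t,cR,85)[:,:2]; m=P.mean(0)
print("rmug all",circ(P)); o=P[(P[:,1]>m[1]-5)]
print("rmug outer half",circ(o))
q=least_squares(lambda q:np.hypot(*(o-q[:2]).T)-33.5,m,loss="soft_l1").x; print(" fixed r",q)
cS=cont(gl,336,207,20)
print("smug z80",rect(plane(t,cS,80)[:,:2])); print("smug z0",rect(plane(t,cS,0)[:,:2]))
P8=plane(t,cS,80)[:,:2]
for a in (0,):
    pass
# handles
hb=(H<20)&(S>110)&(V>60)
for n,u,v,z in(("hR",207,222,70),("hS",331,222,66)):
    k=cont(hb,u,v,9); print(n,rect(plane(t,k,z)[:,:2]), plane(t,k,z)[:,:2].mean(0).round(1))
np.save("cS.npy",cS)
E
python3 m0.py
```

```text
rcoaster (array([ 630.56, -184.83,   48.74]), np.float64(0.44))
scoaster (array([618.67, 208.28]), array([ 99.5, 100.1]), 83.5)
rlid (array([435.09, -87.98,  31.23]), np.float64(0.51))
slid (array([436.68, 290.51]), array([68.6, 68.7]), 68.72)
infuser flange (array([610.29,  -5.81,  32.71]), np.float64(0.36)) z
rmug all (array([461.86,  78.16,  33.8 ]), np.float64(0.86))
rmug outer half (array([462.15,  79.72,  32.83]), np.float64(0.44))
 fixed r [462.12148639  78.88674728]
smug z80 (array([ 467.63, -293.5 ]), array([76., 69.]), 76.34)
smug z0 (array([ 469.21, -306.9 ]), array([80.7, 73.2]), 76.34)
hR (array([410.99,  88.3 ]), array([19.6, 34.7]), 76.8) [412.1  88.2]
hS (array([ 419.23, -282.72]), array([20.2, 34.3]), 77.96) [ 419.3 -282.9]
```

Run:
```python
from h import *
import pickle
t=pickle.load(open("s0.pkl","rb"))["top"]; c=np.load("cS.npy")
P=plane(t,c,80)[:,:2];Q=plane(t,c,0)[:,:2]
# right (outer) edge line fit
a=np.radians(-13.66); ex=np.array([np.cos(a),np.sin(a)]); ey=np.array([-ex[1],ex[0]])
for n,A in(("z80",P),("z0",Q)):
    print(n,"ex",(A@ex).min().round(1),(A@ex).max().round(1),"ey",(A@ey).min().round(1),(A@ey).max().round(1))
X=((P@ex).min()+(P@ex).max())/2; Y=((P@ey).min()+(Q@ey).max())/2
print("centre",ex*X+ey*Y,"widths",np.ptp(P@ex),(Q@ey).max()-(P@ey).min())
# edge directions by line fits
cen=np.array([X,Y])
for n,A in(("z80",P),):
    L=np.c_[A@ex,A@ey]
    for nm,sel in(("outer",L[:,1]<L[:,1].min()+4),("top",(L[:,0]>L[:,0].max()-4)),("bot",(L[:,0]<L[:,0].min()+4)),("inner",L[:,1]>L[:,1].max()-4)):
        v=cv2.fitLine(A[sel].astype(np.float32),cv2.DIST_HUBER,0,.01,.01).ravel(); print(nm,sel.sum(),np.degrees(np.arctan2(v[1],v[0])).round(2), (v[2:]).round(1))
# handle directions
rm=np.array([462.1,79.2]); print("yaw R from handle",np.degrees(np.arctan2(*(rm-[411.5,88.2])[::-1])))
sm=ex*X+ey*Y; print("yaw S",np.degrees(np.arctan2(*(sm-[419.2,-282.8])[::-1])))
```

```text
z80 ex 489.2 558.2 ey -212.8 -136.7
z0 ex 491.8 565.0 ey -227.8 -147.1
centre [ 466.41003367 -298.5067077 ] widths 68.96399084724277 65.72350319515527
outer 89 -14.29 [ 459.5 -329.4]
top 87 76.18 [ 498.9 -306.6]
bot 100 77.24 [ 436.2 -284.3]
inner 82 -14.47 [ 473.6 -257. ]
yaw R from handle -10.085476299962465
yaw S -18.402206986785746
```

Run:
```python
from h import *
import pickle
S=pickle.load(open("s0.pkl","rb"))
def circle(c,r,z): a=np.linspace(0,2*np.pi,60); return np.c_[c[0]+r*np.cos(a),c[1]+r*np.sin(a),0*a+z]
def sq(c,w,z,yaw):
    a=np.radians(yaw+np.array([45,135,225,315,405])); return np.c_[c[0]+w/2**.5*np.cos(a),c[1]+w/2**.5*np.sin(a),0*a+z]
L=[circle((462.1,79.2),33,85),circle((462.1,79.2),33,0),sq((467,-298.7),64,80,-13.7),sq((467,-298.7),64,0,-13.7),circle((610.3,-5.8),32,55),circle((610.3,-5.8),24,0),circle((610.3,-5.8),22.5,75),
circle((435,-88),30,12),sq((436.7,290.5),64,12,-21.3),circle((630.5,-184.8),47,10),sq((618.5,208.2),94,10,-6.5)]
for n,(u0,v0,u1,v1) in(("scene",(165,145,405,270)),("top",(130,125,370,235))):
    s=S[n];k=3
    im=cv2.resize(s["pixels"][v0:v1,u0:u1,::-1],None,fx=k,fy=k,interpolation=cv2.INTER_CUBIC)
    for P in L:
        q=((proj(s,P)-[u0,v0]+.5)*k-.5); cv2.polylines(im,[np.round(q*8).astype(np.int32)],False,(255,0,255),1,cv2.LINE_AA,3)
    cv2.imwrite(f"pics/chk_{n}.png",im)
```

```text
(no output)
```

View pics/chk_scene.png

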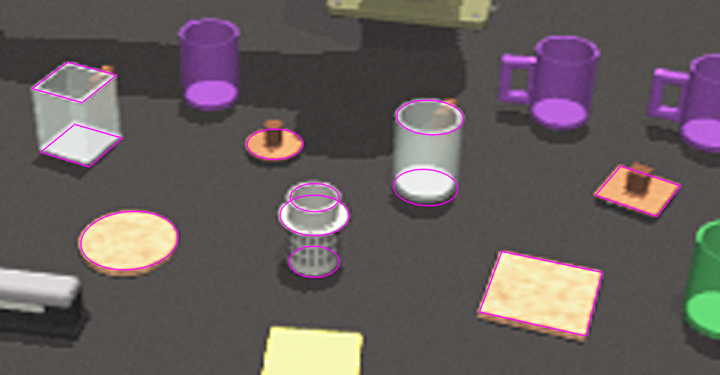

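View pics/chk_top.png

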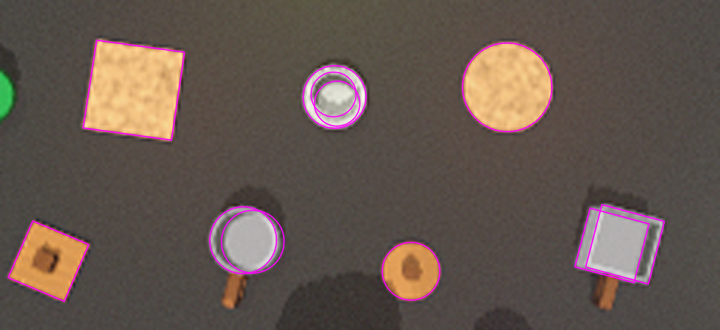

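```bash
cat > pl.py <<'E'
import sys,numpy as np
from station import ctrl
from scipy.spatial.transform import Rotation as R
s=ctrl.sense(); M=R.from_rotvec(s["eef_rot"]).as_matrix(); p=s["tool_pos"]
yaw=np.degrees(np.arctan2(M[1,0],M[0,0]))
print("t",round(s["time"],2),"pos",p.round(1),"yaw",yaw.round(2),"downness",(-M[2,1]).round(5),"tilt x,z",M[2,0].round(4),M[2,2].round(4),"w",round(s["width"],1),"F",s["force"].round(1),"q",s["qpos"].round(2))
if len(sys.argv)>1:
    x,y,z,ty=map(float,sys.argv[1:5]); d=np.array([x,y,z])-p
    rot=-(ty-yaw); print("rot y needed",round(rot,2))
    a=np.radians(ty); X=np.array([np.cos(a),np.sin(a),0]);Y=np.array([0,0,-1.]);Z=np.cross(X,Y)
    D=np.array([d@X,d@Y,d@Z]); print("after rot, dp total",D.round(1),"len",np.linalg.norm(D).round(1)); n=int(np.ceil(np.linalg.norm(D)/41)); print("rows",n,(D/max(n,1)).round(1))
    D0=M.T@d; print("at current yaw, dp",D0.round(1))
E
python3 -m inch '[{"dp":[0,0,0],"rot":[0,5.9,0],"gripper":95},{"dp":[0,0,0],"rot":[0,5.9,0],"gripper":95},{"dp":[0,0,0],"rot":[0,5.9,0],"gripper":95},{"dp":[0,0,0],"rot":[0,5.9,0],"gripper":95},{"dp":[0,0,0],"rot":[0,0,0],"gripper":95}]' 25; python3 pl.py 462.1 80 150 -100
```

```text
time: 0.62
tool_pos: [153.1, -631.6, 225.3]
eef_rot: [-1.121, 1.338, -1.337]
force: [0.3, -0.3, -1.1]
width: 94.8
t 0.62 pos [ 153.1 -631.6  225.3] yaw -100.07 downness 1.0 tilt x,z -0.0005 -0.0002 w 94.8 F [ 0.3 -0.3 -1.1] q [-1.42  0.12  1.65  0.    1.37  0.33]
rot y needed -0.07
after rot, dp total [-754.4   75.3  180.8] len 779.4
rows 20 [-37.7   3.8   9. ]
at current yaw, dp [-754.6   75.7  179.9]
```

```bash
python3 -m inch '[{"dp":[-20,0,5],"rot":[0,0,0],"gripper":95},{"dp":[-39,4,9],"rot":[0,0,0],"gripper":95},{"dp":[-39,4,9],"rot":[0,0,0],"gripper":95},{"dp":[-39,4,9],"rot":[0,0,0],"gripper":95},{"dp":[-39,4,9],"rot":[0,0,0],"gripper":95},{"dp":[-39,4,9],"rot":[0,0,0],"gripper":95},{"dp":[-39,4,9],"rot":[0,0,0],"gripper":95},{"dp":[-39,4,9],"rot":[0,0,0],"gripper":95},{"dp":[-39,4,9],"rot":[0,0,0],"gripper":95},{"dp":[-39,4,9],"rot":[0,0,0],"gripper":95},{"dp":[-39,4,9],"rot":[0,0,0],"gripper":95},{"dp":[-39,4,9],"rot":[0,0,0],"gripper":95},{"dp":[-39,4,9],"rot":[0,0,0],"gripper":95},{"dp":[-39,4,9],"rot":[0,0,0],"gripper":95},{"dp":[-39,4,9],"rot":[0,0,0],"gripper":95},{"dp":[-39,4,9],"rot":[0,0,0],"gripper":95},{"dp":[-39,4,9],"rot":[0,0,0],"gripper":95},{"dp":[-39,4,9],"rot":[0,0,0],"gripper":95},{"dp":[-39,4,9],"rot":[0,0,0],"gripper":95},{"dp":[0,0,0],"rot":[0,0,0],"gripper":95}]' 25; python3 pl.py 462.1 80 150 -100
```

```text
time: 2.28
tool_pos: [443.4, 55.8, 153.1]
eef_rot: [-1.126, 1.33, -1.327]
force: [-0.4, -1.2, -0.4]
width: 94.5
t 2.28 pos [443.4  55.8 153.1] yaw -99.39 downness 1.0 tilt x,z -0.0022 -0.0008 w 94.5 F [-0.4 -1.2 -0.4] q [ 0.   -0.29  2.16  0.    1.27  1.74]
rot y needed 0.61
after rot, dp total [-27.    3.1  14.2] len 30.7
rows 1 [-27.    3.1  14.2]
at current yaw, dp [-26.9   3.1  14.5]
```

```bash
python3 -m inch '[{"dp":[0,0,0],"rot":[0,0,0],"gripper":95},{"dp":[0,0,0],"rot":[0,0,0],"gripper":95},{"dp":[0,0,0],"rot":[0,0,0],"gripper":95}]' 25; python3 pl.py 462.1 80.2 42 -100
```

```text
time: 2.53
tool_pos: [442.4, 49.5, 153.7]
eef_rot: [-1.122, 1.336, -1.337]
force: [-0.3, 0.4, -0.8]
width: 94.8
t 2.53 pos [442.4  49.5 153.7] yaw -100.01 downness 1.0 tilt x,z 0.0003 0.0001 w 94.8 F [-0.3  0.4 -0.8] q [-0.01 -0.29  2.16 -0.    1.27  1.74]
rot y needed -0.01
after rot, dp total [-33.7 111.7  14.1] len 117.5
rows 3 [-11.2  37.2   4.7]
at current yaw, dp [-33.7 111.7  14.1]
```

```bash
python3 -m inch '[{"dp":[-17,0,7],"rot":[0,0,0],"gripper":95},{"dp":[-16.7,0,7.1],"rot":[0,0,0],"gripper":95},{"dp":[0,10,0],"rot":[0,0,0],"gripper":95},{"dp":[0,25,0],"rot":[0,0,0],"gripper":95},{"dp":[0,25,0],"rot":[0,0,0],"gripper":95},{"dp":[0,25,0],"rot":[0,0,0],"gripper":95},{"dp":[0,16,0],"rot":[0,0,0],"gripper":95},{"dp":[0,10.7,0],"rot":[0,0,0],"gripper":95},{"dp":[0,0,0],"rot":[0,0,0],"gripper":95},{"dp":[0,0,0],"rot":[0,0,0],"gripper":95},{"dp":[0,0,0],"rot":[0,0,0],"gripper":95}]' 25; python3 pl.py 462.1 80.2 42 -100
python3 - <<'E'
from h import *
s=snap("scene"); crop(s,250,120,370,230,5,"g1.png")
s=snap("top"); crop(s,160,150,260,260,5,"g1t.png")
E
```

```text
time: 3.45
tool_pos: [463.3, 80.7, 43.2]
eef_rot: [-1.12, 1.335, -1.338]
force: [-0.1, 1.0, 0.4]
width: 95.3
t 3.45 pos [463.3  80.7  43.2] yaw -100.02 downness 1.0 tilt x,z -0.0004 0.0022 w 95.3 F [-0.1  1.   0.4] q [ 0.06 -0.09  2.19 -0.    1.03  1.8 ]
rot y needed -0.02
after rot, dp total [ 0.7  1.2 -1.1] len 1.8
rows 1 [ 0.7  1.2 -1.1]
at current yaw, dp [ 0.7  1.2 -1.1]
```

View pics/g1.png

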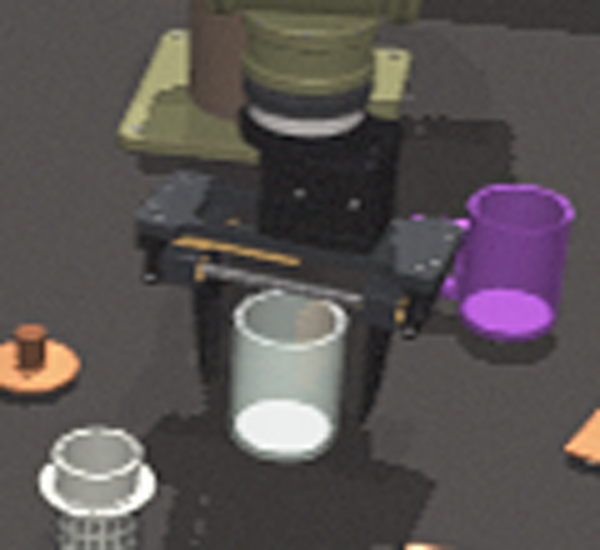

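The gripper straddles the clear round mug, which is at about (290,370) in the crop; the body is clear of the purple mug. I'll close now.

```bash
python3 -m inch '[{"dp":[0,0,0],"rot":[0,0,0],"gripper":75},{"dp":[0,0,0],"rot":[0,0,0],"gripper":70},{"dp":[0,0,0],"rot":[0,0,0],"gripper":66},{"dp":[0,0,0],"rot":[0,0,0],"gripper":62},{"dp":[0,0,0],"rot":[0,0,0],"gripper":58},{"dp":[0,0,0],"rot":[0,0,0],"gripper":58},{"dp":[0,0,0],"rot":[0,0,0],"gripper":58},{"dp":[0,0,0],"rot":[0,0,0],"gripper":58},{"dp":[0,0,0],"rot":[0,0,0],"gripper":58}]' 25; python3 pl.py
```

```text
time: 4.3
tool_pos: [462.5, 81.0, 42.2]
eef_rot: [-1.122, 1.336, -1.337]
force: [-1.1, -2.5, 2.8]
width: 66.4
t 4.3 pos [462.5  81.   42.2] yaw -99.96 downness 1.0 tilt x,z 0.0005 0.0002 w 66.4 F [-1.1 -2.5  2.8] q [ 0.06 -0.08  2.19 -0.    1.03  1.8 ]
```

```bash
python3 -m inch '[{"dp":[0,-5,0],"rot":[0,0,0],"gripper":58},{"dp":[0,-15,0],"rot":[0,0,0],"gripper":58},{"dp":[0,-25,0],"rot":[0,0,0],"gripper":58},{"dp":[0,-30,0],"rot":[0,0,0],"gripper":58},{"dp":[0,-25,0],"rot":[0,0,0],"gripper":58},{"dp":[0,-15,0],"rot":[0,0,0],"gripper":58},{"dp":[0,-5,0],"rot":[0,0,0],"gripper":58},{"dp":[0,0,0],"rot":[0,0,0],"gripper":58},{"dp":[0,0,0],"rot":[0,0,0],"gripper":58}]' 25; python3 pl.py 630.8 -184.8 162 -100
```

```text
time: 5.05
tool_pos: [461.6, 81.3, 160.7]
eef_rot: [-1.123, 1.338, -1.335]
force: [0.1, 0.7, -1.5]
width: 66.9
t 5.05 pos [461.6  81.3 160.7] yaw -99.97 downness 1.0 tilt x,z 0.0001 -0.0018 w 66.9 F [ 0.1  0.7 -1.5] q [ 0.06 -0.24  2.11  0.    1.27  1.8 ]
rot y needed 0.03
after rot, dp total [232.7  -1.3 212.9] len 315.4
rows 8 [29.1 -0.2 26.6]
at current yaw, dp [232.8  -1.7 212.8]
```

```bash
python3 -m inch '[{"dp":[6,0,5],"rot":[0,0,0],"gripper":58},{"dp":[14,0,13],"rot":[0,0,0],"gripper":58},{"dp":[22,0,20],"rot":[0,0,0],"gripper":58},{"dp":[25,0,23],"rot":[0,0,0],"gripper":58},{"dp":[25,0,23],"rot":[0,0,0],"gripper":58},{"dp":[25,0,23],"rot":[0,0,0],"gripper":58},{"dp":[25,0,23],"rot":[0,0,0],"gripper":58},{"dp":[25,0,23],"rot":[0,0,0],"gripper":58},{"dp":[25,0,23],"rot":[0,0,0],"gripper":58},{"dp":[20,0,18],"rot":[0,0,0],"gripper":58},{"dp":[13,0,12],"rot":[0,0,0],"gripper":58},{"dp":[7,0,6],"rot":[0,0,0],"gripper":58},{"dp":[0.7,0,0.9],"rot":[0,0,0],"gripper":58},{"dp":[0,0,0],"rot":[0,0,0],"gripper":58},{"dp":[0,0,0],"rot":[0,0,0],"gripper":58},{"dp":[0,0,0],"rot":[0,0,0],"gripper":58}]' 25; python3 pl.py 630.8 -184.8 60 -100;  python3 - <<'E'
from h import *
s=snap("scene"); crop(s,150,130,310,250,5,"g2.png")
E
```

```text
time: 6.38
tool_pos: [631.1, -183.7, 161.6]
eef_rot: [-1.123, 1.336, -1.335]
force: [0.7, -0.7, -1.7]
width: 66.8
t 6.38 pos [ 631.1 -183.7  161.6] yaw -99.91 downness 1.0 tilt x,z -0.0004 -0.0009 w 66.8 F [ 0.7 -0.7 -1.7] q [-0.36  0.19  1.69  0.    1.27  1.38]
rot y needed 0.09
after rot, dp total [ 1.200e+00  1.016e+02 -1.000e-01] len 101.6
rows 3 [ 0.4 33.9 -0. ]
at current yaw, dp [  1.2 101.6  -0. ]
```

View pics/g2.png

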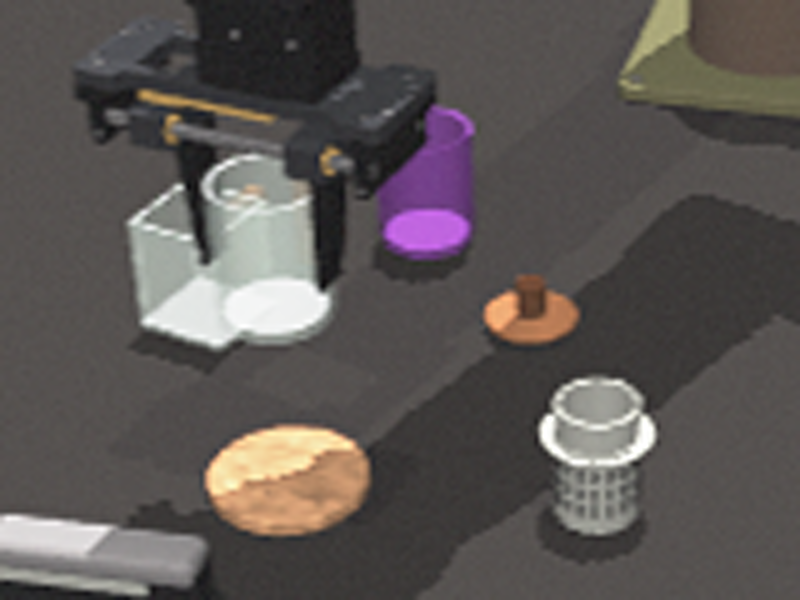

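The mug hangs upright at (265,250) in the crop, above the coaster at (287,480). Lowering.

```bash
python3 -m inch '[{"dp":[1,8,0],"rot":[0,0,0],"gripper":58},{"dp":[0,20,0],"rot":[0,0,0],"gripper":58},{"dp":[0,25,0],"rot":[0,0,0],"gripper":58},{"dp":[0,25,0],"rot":[0,0,0],"gripper":58},{"dp":[0,15,0],"rot":[0,0,0],"gripper":58},{"dp":[0,8,0],"rot":[0,0,0],"gripper":58},{"dp":[0,3,0],"rot":[0,0,0],"gripper":58},{"dp":[0,0,0],"rot":[0,0,0],"gripper":58},{"dp":[0,0,0],"rot":[0,0,0],"gripper":58},{"dp":[0,0,0],"rot":[0,0,0],"gripper":58}]' 25; python3 pl.py 630.8 -184.8 52.2 -100
```

```text
time: 7.27
tool_pos: [632.8, -186.3, 59.9]
eef_rot: [-1.12, 1.333, -1.338]
force: [-0.3, -0.2, -2.7]
width: 66.8
t 7.27 pos [ 632.8 -186.3   59.9] yaw -99.97 downness 0.99999 tilt x,z 0.0006 0.0032 w 66.8 F [-0.3 -0.2 -2.7] q [-0.37  0.29  1.75  0.    1.1   1.38]
rot y needed 0.03
after rot, dp total [-1.1  7.7 -2.3] len 8.1
rows 1 [-1.1  7.7 -2.3]
at current yaw, dp [-1.1  7.7 -2.3]
```

```bash
python3 -m inch '[{"dp":[0,1.5,0],"rot":[0,0,0],"gripper":58},{"dp":[0,1.5,0],"rot":[0,0,0],"gripper":58},{"dp":[0,1,0],"rot":[0,0,0],"gripper":58},{"dp":[0,0,0],"rot":[0,0,0],"gripper":58},{"dp":[0,0,0],"rot":[0,0,0],"gripper":58}]' 25; python3 pl.py 630.8 -184.8 52.2 -100
```

```text
time: 7.68
tool_pos: [631.5, -185.8, 53.9]
eef_rot: [-1.122, 1.336, -1.336]
force: [0.2, 0.5, -2.3]
width: 67.2
t 7.68 pos [ 631.5 -185.8   53.9] yaw -99.98 downness 1.0 tilt x,z -0.0 -0.0001 w 67.2 F [ 0.2  0.5 -2.3] q [-0.37  0.3   1.76  0.    1.09  1.38]
rot y needed 0.02
after rot, dp total [-0.9  1.7 -0.8] len 2.1
rows 1 [-0.9  1.7 -0.8]
at current yaw, dp [-0.9  1.7 -0.8]
```

```bash
python3 -m inch '[{"dp":[-0.7,0.5,-0.7],"rot":[0,0,0],"gripper":58},{"dp":[0,0.6,0],"rot":[0,0,0],"gripper":58},{"dp":[0,0,0],"rot":[0,0,0],"gripper":58},{"dp":[0,0,0],"rot":[0,0,0],"gripper":58}]' 25; python3 pl.py 630.8 -184.8 52.2 -100;python3 -m inch '[{"dp":[0,0.5,0],"rot":[0,0,0],"gripper":58},{"dp":[0,0.5,0],"rot":[0,0,0],"gripper":58},{"dp":[0,0,0],"rot":[0,0,0],"gripper":58},{"dp":[0,0,0],"rot":[0,0,0],"gripper":58}]' 25; python3 pl.py 630.8 -184.8 52.2 -100
```

```text
time: 8.02
tool_pos: [630.9, -185.0, 52.8]
eef_rot: [-1.122, 1.336, -1.336]
force: [-0.0, 0.3, -1.4]
width: 66.9
t 8.02 pos [ 630.9 -185.    52.8] yaw -99.97 downness 1.0 tilt x,z -0.0 -0.0001 w 66.9 F [-0.   0.3 -1.4] q [-0.37  0.3   1.76  0.    1.09  1.38]
rot y needed 0.03
after rot, dp total [-0.2  0.6 -0.2] len 0.6
rows 1 [-0.2  0.6 -0.2]
at current yaw, dp [-0.2  0.6 -0.2]
time: 8.35
tool_pos: [631.1, -185.1, 52.3]
eef_rot: [-1.122, 1.336, -1.336]
force: [-0.9, 0.5, 0.5]
width: 66.6
t 8.35 pos [ 631.1 -185.1   52.3] yaw -99.98 downness 1.0 tilt x,z 0.0 0.0002 w 66.6 F [-0.9  0.5  0.5] q [-0.37  0.3   1.76  0.    1.09  1.38]
rot y needed 0.02
after rot, dp total [-0.2  0.1 -0.4] len 0.4
rows 1 [-0.2  0.1 -0.4]
at current yaw, dp [-0.2  0.1 -0.4]
```

```bash
python3 -m inch '[{"dp":[0,0.3,0],"rot":[0,0,0],"gripper":58},{"dp":[0,0,0],"rot":[0,0,0],"gripper":67},{"dp":[0,0,0],"rot":[0,0,0],"gripper":70},{"dp":[0,0,0],"rot":[0,0,0],"gripper":80},{"dp":[0,0,0],"rot":[0,0,0],"gripper":95},{"dp":[0,0,0],"rot":[0,0,0],"gripper":95},{"dp":[0,0,0],"rot":[0,0,0],"gripper":95},{"dp":[0,-5,0],"rot":[0,0,0],"gripper":95},{"dp":[0,-20,0],"rot":[0,0,0],"gripper":95},{"dp":[0,-30,0],"rot":[0,0,0],"gripper":95},{"dp":[0,-30,0],"rot":[0,0,0],"gripper":95},{"dp":[0,-15,0],"rot":[0,0,0],"gripper":95},{"dp":[0,0,0],"rot":[0,3.7,0],"gripper":95},{"dp":[0,0,0],"rot":[0,0,0],"gripper":95}]' 25; python3 pl.py 467.2 -298.7 152 -103.7
```

```text
time: 9.52
tool_pos: [632.0, -185.4, 153.7]
eef_rot: [-1.084, 1.38, -1.386]
force: [-0.6, 0.3, -0.3]
width: 94.9
t 9.52 pos [ 632.  -185.4  153.7] yaw -103.74 downness 0.99999 tilt x,z 0.0005 0.0036 w 94.9 F [-0.6  0.3 -0.3] q [-0.37  0.19  1.7  -0.    1.25  1.44]
rot y needed -0.04
after rot, dp total [ 149.1    1.7 -133.2] len 199.9
rows 5 [ 29.8   0.3 -26.6]
at current yaw, dp [ 149.2    1.3 -133.1]
```

```bash
python3 -m inch '[{"dp":[14,0,-13],"rot":[0,0,0],"gripper":95},{"dp":[29,0,-26],"rot":[0,0,0],"gripper":95},{"dp":[29,0,-26],"rot":[0,0,0],"gripper":95},{"dp":[29,0,-26],"rot":[0,0,0],"gripper":95},{"dp":[29,0,-26],"rot":[0,0,0],"gripper":95},{"dp":[14,0,-13],"rot":[0,0,0],"gripper":95},{"dp":[5,0,-3],"rot":[0,0,0],"gripper":95},{"dp":[0,0,0],"rot":[0,0,0],"gripper":95},{"dp":[0,0,0],"rot":[0,0,0],"gripper":95},{"dp":[0,0,0],"rot":[0,0,0],"gripper":95}]' 25; python3 pl.py 467.2 -298.7 40 -103.7
python3 - <<'E'
from h import *
s=snap("scene"); crop(s,150,130,310,250,5,"g3.png")
s=snap("top"); crop(s,270,130,370,240,5,"g3t.png")
E
```

```text
time: 10.35
tool_pos: [467.3, -297.7, 151.2]
eef_rot: [-1.087, 1.382, -1.381]
force: [-0.2, 0.6, 0.9]
width: 95.2
t 10.35 pos [ 467.3 -297.7  151.2] yaw -103.59 downness 1.0 tilt x,z -0.0006 -0.0002 w 95.2 F [-0.2  0.6  0.9] q [-0.66 -0.03  1.94  0.    1.23  1.14]
rot y needed 0.11
after rot, dp total [1.000e+00 1.112e+02 1.000e-01] len 111.2
rows 3 [ 0.3 37.1  0. ]
at current yaw, dp [1.100e+00 1.112e+02 1.000e-01]
```

View pics/g3.png

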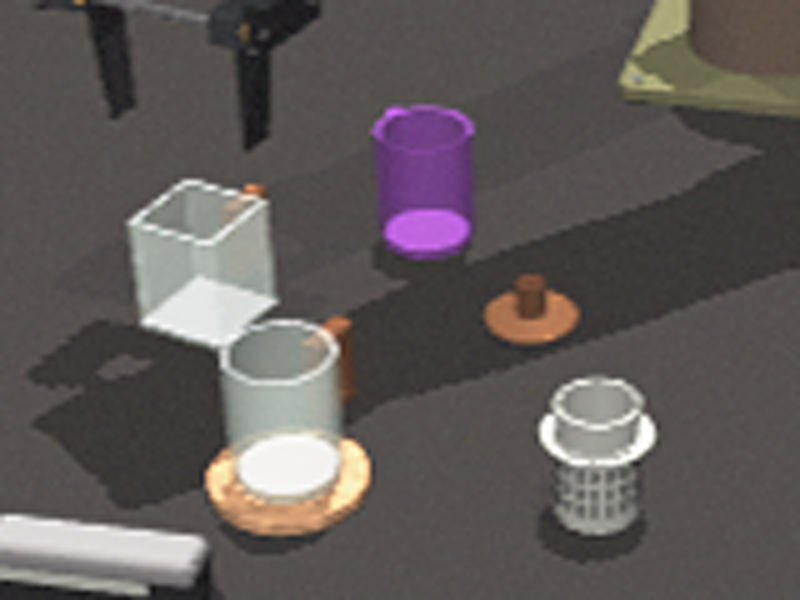

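View pics/g3t.png

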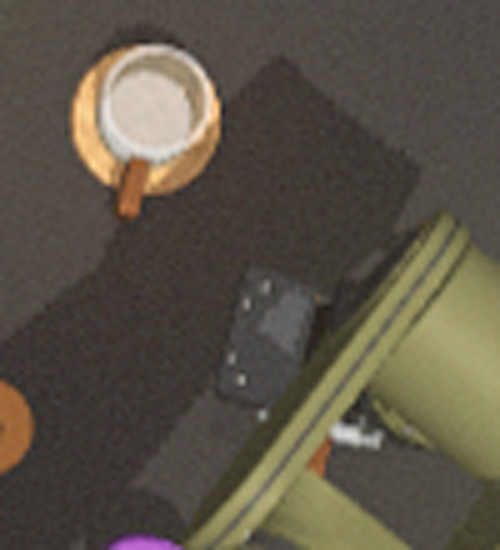

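The round mug stands on the round coaster, near the centre at (288,465). The jaws are above the square mug at (200,260). Descending.

```bash
python3 -m inch '[{"dp":[1,10,0],"rot":[0,0,0],"gripper":95},{"dp":[0,22,0],"rot":[0,0,0],"gripper":95},{"dp":[0,25,0],"rot":[0,0,0],"gripper":95},{"dp":[0,25,0],"rot":[0,0,0],"gripper":95},{"dp":[0,18,0],"rot":[0,0,0],"gripper":95},{"dp":[0,9,0],"rot":[0,0,0],"gripper":95},{"dp":[0,2,0],"rot":[0,0,0],"gripper":95},{"dp":[0,0,0],"rot":[0,0,0],"gripper":95},{"dp":[0,0,0],"rot":[0,0,0],"gripper":75},{"dp":[0,0,0],"rot":[0,0,0],"gripper":68},{"dp":[0,0,0],"rot":[0,0,0],"gripper":64},{"dp":[0,0,0],"rot":[0,0,0],"gripper":60},{"dp":[0,0,0],"rot":[0,0,0],"gripper":56},{"dp":[0,0,0],"rot":[0,0,0],"gripper":56},{"dp":[0,0,0],"rot":[0,0,0],"gripper":56},{"dp":[0,0,0],"rot":[0,0,0],"gripper":56},{"dp":[0,0,0],"rot":[0,0,0],"gripper":56}]' 25; python3 pl.py
```

```text
time: 11.87
tool_pos: [466.6, -299.4, 41.2]
eef_rot: [-1.086, 1.382, -1.383]
force: [-0.7, 2.5, 4.9]
width: 64.0
t 11.87 pos [ 466.6 -299.4   41.2] yaw -103.68 downness 1.0 tilt x,z -0.0001 0.0006 w 64.0 F [-0.7  2.5  4.9] q [-0.67  0.1   2.01  0.    1.03  1.14]
```

```bash
python3 -m inch '[{"dp":[0,-4,0],"rot":[0,0,0],"gripper":56},{"dp":[0,-14,0],"rot":[0,0,0],"gripper":56},{"dp":[0,-25,0],"rot":[0,0,0],"gripper":56},{"dp":[0,-32,0],"rot":[0,0,0],"gripper":56},{"dp":[0,-27,0],"rot":[0,0,0],"gripper":56},{"dp":[0,-15,0],"rot":[0,0,0],"gripper":56},{"dp":[0,-5,0],"rot":[0,0,0],"gripper":56},{"dp":[0,0,0],"rot":[0,-3.6,0],"gripper":56},{"dp":[0,0,0],"rot":[0,-3.6,0],"gripper":56},{"dp":[0,0,0],"rot":[0,0,0],"gripper":56}]' 25; python3 pl.py 618 208.2 162 -96.5
```

```text
time: 12.7
tool_pos: [465.3, -298.8, 160.6]
eef_rot: [-1.155, 1.294, -1.289]
force: [0.1, -0.6, -2.6]
width: 64.2
t 12.7 pos [ 465.3 -298.8  160.6] yaw -96.42 downness 1.0 tilt x,z -0.0013 -0.0027 w 64.2 F [ 0.1 -0.6 -2.6] q [-0.67 -0.04  1.93 -0.    1.25  1.02]
rot y needed 0.08
after rot, dp total [-521.    -1.4   94.3] len 529.4
rows 13 [-40.1  -0.1   7.3]
at current yaw, dp [-520.8   -1.    95.1]
```

```bash
python3 -m inch '[{"dp":[-8,0,1],"rot":[0,0,0],"gripper":56},{"dp":[-18,0,3],"rot":[0,0,0],"gripper":56},{"dp":[-28,0,5],"rot":[0,0,0],"gripper":56},{"dp":[-36,0,7],"rot":[0,0,0],"gripper":56},{"dp":[-36,0,7],"rot":[0,0,0],"gripper":56},{"dp":[-36,0,7],"rot":[0,0,0],"gripper":56},{"dp":[-36,0,7],"rot":[0,0,0],"gripper":56},{"dp":[-36,0,7],"rot":[0,0,0],"gripper":56},{"dp":[-36,0,7],"rot":[0,0,0],"gripper":56},{"dp":[-36,0,7],"rot":[0,0,0],"gripper":56},{"dp":[-36,0,7],"rot":[0,0,0],"gripper":56},{"dp":[-36,0,7],"rot":[0,0,0],"gripper":56},{"dp":[-36,0,7],"rot":[0,0,0],"gripper":56},{"dp":[-36,0,7],"rot":[0,0,0],"gripper":56},{"dp":[-28,0,5],"rot":[0,0,0],"gripper":56},{"dp":[-22,0,3],"rot":[0,0,0],"gripper":56},{"dp":[-14,0,1],"rot":[0,0,0],"gripper":56},{"dp":[-7,0,0],"rot":[0,0,0],"gripper":56},{"dp":[0,0,0],"rot":[0,0,0],"gripper":56},{"dp":[0,0,0],"rot":[0,0,0],"gripper":56}]' 25; python3 pl.py 618 208.2 162 -96.5
```

```text
time: 14.37
tool_pos: [618.9, 207.0, 161.9]
eef_rot: [-1.155, 1.293, -1.292]
force: [0.2, 0.4, -2.3]
width: 63.8
t 14.37 pos [618.9 207.  161.9] yaw -96.5 downness 1.0 tilt x,z 0.001 -0.0011 w 63.8 F [ 0.2  0.4 -2.3] q [ 0.24  0.18  1.7  -0.    1.27  1.93]
rot y needed 0.0
after rot, dp total [-1.  -0.1 -1. ] len 1.5
rows 1 [-1.  -0.1 -1. ]
at current yaw, dp [-1.  -0.1 -1. ]
```

```bash
python3 -m inch '[{"dp":[-0.5,8,-0.5],"rot":[0,0,0],"gripper":56},{"dp":[0,20,0],"rot":[0,0,0],"gripper":56},{"dp":[0,25,0],"rot":[0,0,0],"gripper":56},{"dp":[0,25,0],"rot":[0,0,0],"gripper":56},{"dp":[0,17,0],"rot":[0,0,0],"gripper":56},{"dp":[0,8,0],"rot":[0,0,0],"gripper":56},{"dp":[0,3,0],"rot":[0,0,0],"gripper":56},{"dp":[0,0,0],"rot":[0,0,0],"gripper":56},{"dp":[0,0,0],"rot":[0,0,0],"gripper":56},{"dp":[0,0,0],"rot":[0,0,0],"gripper":56},{"dp":[0,0,0],"rot":[0,0,0],"gripper":56}]' 25; python3 pl.py 618 208.2 51.2 -96.5
```

```text
time: 15.28
tool_pos: [620.1, 208.4, 58.4]
eef_rot: [-1.151, 1.29, -1.293]
force: [-0.2, -0.4, -2.6]
width: 63.9
t 15.28 pos [620.1 208.4  58.4] yaw -96.48 downness 1.0 tilt x,z -0.001 0.0028 w 63.9 F [-0.2 -0.4 -2.6] q [ 0.24  0.28  1.77 -0.    1.09  1.93]
rot y needed 0.02
after rot, dp total [ 0.4  7.2 -2.1] len 7.5
rows 1 [ 0.4  7.2 -2.1]
at current yaw, dp [ 0.4  7.2 -2.1]
```

```bash
python3 -m inch '[{"dp":[0,2,0],"rot":[0,0,0],"gripper":56},{"dp":[0,2,0],"rot":[0,0,0],"gripper":56},{"dp":[0,1,0],"rot":[0,0,0],"gripper":56},{"dp":[0,0,0],"rot":[0,0,0],"gripper":56},{"dp":[0,0,0],"rot":[0,0,0],"gripper":56}]' 25; python3 pl.py 618 208.2 51.2 -96.5
```

```text
time: 15.7
tool_pos: [618.9, 208.2, 51.4]
eef_rot: [-1.154, 1.292, -1.292]
force: [1.0, -0.5, -2.2]
width: 63.8
t 15.7 pos [618.9 208.2  51.4] yaw -96.47 downness 1.0 tilt x,z 0.0001 -0.0003 w 63.8 F [ 1.  -0.5 -2.2] q [0.24 0.29 1.77 0.   1.08 1.93]
rot y needed 0.03
after rot, dp total [ 0.1  0.2 -0.9] len 0.9
rows 1 [ 0.1  0.2 -0.9]
at current yaw, dp [ 0.1  0.2 -0.9]
```

```bash
python3 -m inch '[{"dp":[0,0.3,-0.7],"rot":[0,0,0],"gripper":56},{"dp":[0,0.3,0],"rot":[0,0,0],"gripper":56},{"dp":[0,0,0],"rot":[0,0,0],"gripper":56},{"dp":[0,0,0],"rot":[0,0,0],"gripper":56}]' 25; python3 pl.py 618 208.2 51.2 -96.5;python3 -m inch '[{"dp":[0,0.5,0],"rot":[0,0,0],"gripper":56},{"dp":[0,0,0],"rot":[0,0,0],"gripper":56},{"dp":[0,0,0],"rot":[0,0,0],"gripper":56}]' 25
```

```text
time: 16.03
tool_pos: [618.4, 208.3, 51.3]
eef_rot: [-1.153, 1.292, -1.292]
force: [-1.9, 0.6, 0.5]
width: 63.8
t 16.03 pos [618.4 208.3  51.3] yaw -96.48 downness 1.0 tilt x,z -0.0001 0.0001 w 63.8 F [-1.9  0.6  0.5] q [0.24 0.29 1.77 0.   1.08 1.93]
rot y needed 0.02
after rot, dp total [ 0.1  0.1 -0.4] len 0.4
rows 1 [ 0.1  0.1 -0.4]
at current yaw, dp [ 0.1  0.1 -0.4]
time: 16.28
tool_pos: [618.4, 208.3, 51.2]
eef_rot: [-1.154, 1.292, -1.292]
force: [-4.5, -1.3, 4.7]
width: 63.7
```

```bash
python3 -m inch '[{"dp":[0,0,0],"rot":[0,0,0],"gripper":65},{"dp":[0,0,0],"rot":[0,0,0],"gripper":68},{"dp":[0,0,0],"rot":[0,0,0],"gripper":80},{"dp":[0,0,0],"rot":[0,0,0],"gripper":95},{"dp":[0,0,0],"rot":[0,0,0],"gripper":95},{"dp":[0,0,0],"rot":[0,0,0],"gripper":95},{"dp":[0,-5,0],"rot":[0,0,0],"gripper":95},{"dp":[0,-20,0],"rot":[0,0,0],"gripper":95},{"dp":[0,-30,0],"rot":[0,0,0],"gripper":95},{"dp":[0,-30,0],"rot":[0,0,0],"gripper":95},{"dp":[0,-15,0],"rot":[0,0,0],"gripper":95},{"dp":[0,-5,0],"rot":[0,0,0],"gripper":95},{"dp":[0,0,0],"rot":[0,0,0],"gripper":95}]' 25; python3 pl.py 610.3 -5.8 155 -96.5
```

```text
time: 17.37
tool_pos: [619.2, 208.5, 157.3]
eef_rot: [-1.151, 1.29, -1.293]
force: [0.4, 0.4, -0.3]
width: 95.2
t 17.37 pos [619.2 208.5 157.3] yaw -96.47 downness 0.99999 tilt x,z -0.0012 0.0031 w 95.2 F [ 0.4  0.4 -0.3] q [0.24 0.18 1.71 0.   1.25 1.93]
rot y needed 0.03
after rot, dp total [213.9   2.3  15.4] len 214.5
rows 6 [35.7  0.4  2.6]
at current yaw, dp [214.    2.1  15.3]
```

```bash
python3 -m inch '[{"dp":[16,0,1],"rot":[0,0,0],"gripper":95},{"dp":[34,0,2.5],"rot":[0,0,0],"gripper":95},{"dp":[36,0,2.5],"rot":[0,0,0],"gripper":95},{"dp":[36,0,2.5],"rot":[0,0,0],"gripper":95},{"dp":[36,0,2.5],"rot":[0,0,0],"gripper":95},{"dp":[34,0,2.5],"rot":[0,0,0],"gripper":95},{"dp":[16,0,1],"rot":[0,0,0],"gripper":95},{"dp":[6,0,1],"rot":[0,0,0],"gripper":95},{"dp":[0,0,0],"rot":[0,0,0],"gripper":95},{"dp":[0,0,0],"rot":[0,0,0],"gripper":95},{"dp":[0,0,0],"rot":[0,0,0],"gripper":95}]' 25; python3 pl.py 610.3 -5.8 68 -96.5
cat > m1.py <<'E'
import m0q
E
python3 - <<'E'
from h import *
import pickle
s={n:snap(n) for n in("scene","top")}
pickle.dump(s,open("s1.pkl","wb"))
def circle(c,r,z): a=np.linspace(0,2*np.pi,60); return np.c_[c[0]+r*np.cos(a),c[1]+r*np.sin(a),0*a+z]
def sq(c,w,z,yaw):
    a=np.radians(yaw+np.array([45,135,225,315,405])); return np.c_[c[0]+w/2**.5*np.cos(a),c[1]+w/2**.5*np.sin(a),0*a+z]
C=(630.5,-184.8);D=(618.5,208.2)
L=[circle(C,33,95),circle(C,33,10),sq(D,64,90,-6.5),sq(D,64,10,-6.5),circle(C,47,10),sq(D,94,10,-6.5)]
for n,(u0,v0,u1,v1) in(("scene",(165,145,405,270)),("top",(130,125,370,235))):
    k=3
    im=cv2.resize(s[n]["pixels"][v0:v1,u0:u1,::-1],None,fx=k,fy=k,interpolation=cv2.INTER_CUBIC)
    for P in L:
        q=((proj(s[n],P)-[u0,v0]+.5)*k-.5); cv2.polylines(im,[np.round(q*8).astype(np.int32)],False,(255,0,255),1,cv2.LINE_AA,3)
    cv2.imwrite(f"pics/chk1_{n}.png",im)
E
```

```text
time: 18.28
tool_pos: [609.1, -5.2, 154.6]
eef_rot: [-1.155, 1.292, -1.29]
force: [-0.3, -0.5, 0.7]
width: 94.6
t 18.28 pos [609.1  -5.2 154.6] yaw -96.42 downness 1.0 tilt x,z -0.0003 -0.0015 w 94.6 F [-0.3 -0.5  0.7] q [-0.1   0.09  1.81  0.    1.24  1.59]
rot y needed 0.08
after rot, dp total [ 0.5 86.6  1.2] len 86.6
rows 3 [ 0.2 28.9  0.4]
at current yaw, dp [ 0.5 86.5  1.3]
```

View pics/chk1_scene.png

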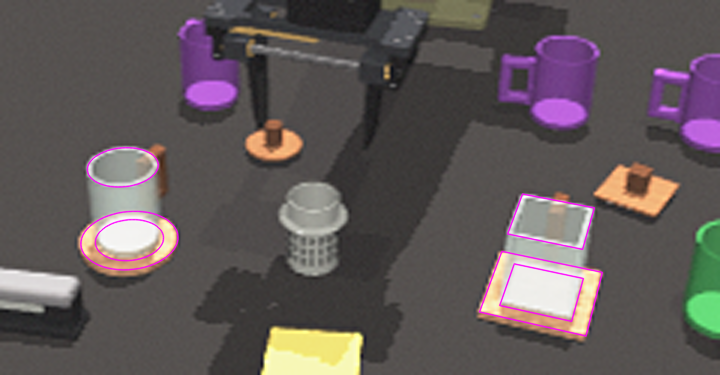

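View pics/chk1_top.png

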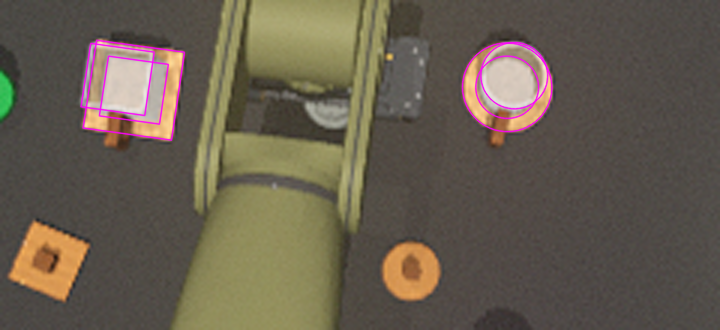

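Both mugs sit on their coasters with their rims on the predicted centred outlines: round at (123,167), square at (552,222) in the scene crop. Next is the infuser.

```bash
python3 -m inch '[{"dp":[0,8,0],"rot":[0,0,0],"gripper":80},{"dp":[0,18,0],"rot":[0,0,0],"gripper":75},{"dp":[0,22,0],"rot":[0,0,0],"gripper":75},{"dp":[0,20,0],"rot":[0,0,0],"gripper":75},{"dp":[0,11,0],"rot":[0,0,0],"gripper":75},{"dp":[0,5,0.5],"rot":[0,0,0],"gripper":75},{"dp":[0,1,0],"rot":[0,0,0],"gripper":75},{"dp":[0,0,0],"rot":[0,0,0],"gripper":75},{"dp":[0,0,0],"rot":[0,0,0],"gripper":75},{"dp":[0,0,0],"rot":[0,0,0],"gripper":75},{"dp":[0,0,0],"rot":[0,0,0],"gripper":75}]' 12; python3 pl.py 610.3 -5.8 69 -96.5
python3 - <<'E'
from h import *
s=snap("scene"); crop(s,210,150,330,240,6,"g4.png")
E
```

```text
time: 19.3
tool_pos: [610.9, -6.3, 71.8]
eef_rot: [-1.152, 1.29, -1.293]
force: [0.4, 0.8, 0.1]
width: 74.9
t 19.3 pos [610.9  -6.3  71.8] yaw -96.48 downness 1.0 tilt x,z -0.0 0.0022 w 74.9 F [0.4 0.8 0.1] q [-0.1   0.18  1.86  0.    1.1   1.59]
rot y needed 0.02
after rot, dp total [-0.4  2.8 -0.7] len 2.9
rows 1 [-0.4  2.8 -0.7]
at current yaw, dp [-0.4  2.8 -0.7]
```

View pics/g4.png

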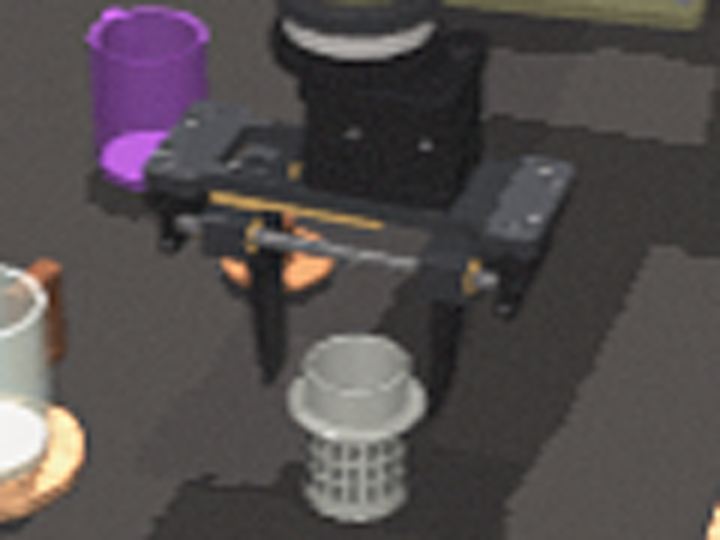

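```bash
python3 -m inch '[{"dp":[0,1.0,0],"rot":[0,0,0],"gripper":75},{"dp":[0,0,0],"rot":[0,0,0],"gripper":75},{"dp":[0,0,0],"rot":[0,0,0],"gripper":75}]' 12; python3 pl.py 610.3 -5.8 69 -96.5
```

```text
time: 19.6
tool_pos: [610.0, -6.2, 69.5]
eef_rot: [-1.154, 1.292, -1.292]
force: [0.3, 0.3, -0.3]
width: 75.1
t 19.6 pos [610.   -6.2  69.5] yaw -96.48 downness 1.0 tilt x,z 0.0 0.0 w 75.1 F [ 0.3  0.3 -0.3] q [-0.1   0.18  1.86 -0.    1.1   1.59]
rot y needed 0.02
after rot, dp total [-0.5  0.5  0.2] len 0.7
rows 1 [-0.5  0.5  0.2]
at current yaw, dp [-0.5  0.5  0.2]
```

```bash
python3 -m inch '[{"dp":[0,0,0],"rot":[0,0,0],"gripper":60},{"dp":[0,0,0],"rot":[0,0,0],"gripper":54},{"dp":[0,0,0],"rot":[0,0,0],"gripper":50},{"dp":[0,0,0],"rot":[0,0,0],"gripper":46},{"dp":[0,0,0],"rot":[0,0,0],"gripper":42},{"dp":[0,0,0],"rot":[0,0,0],"gripper":38},{"dp":[0,0,0],"rot":[0,0,0],"gripper":38},{"dp":[0,0,0],"rot":[0,0,0],"gripper":38},{"dp":[0,0,0],"rot":[0,0,0],"gripper":38}]' 12; python3 pl.py; python3 -m inch '[{"dp":[0,-4,0],"rot":[0,0,0],"gripper":38},{"dp":[0,-14,0],"rot":[0,0,0],"gripper":38},{"dp":[0,-25,0],"rot":[0,0,0],"gripper":38},{"dp":[0,-30,0],"rot":[0,0,0],"gripper":38},{"dp":[0,-25,0],"rot":[0,0,0],"gripper":38},{"dp":[0,-14,0],"rot":[0,0,0],"gripper":38},{"dp":[0,-5,0],"rot":[0,0,0],"gripper":38},{"dp":[0,0,0],"rot":[0,0,0],"gripper":38},{"dp":[0,0,0],"rot":[0,0,0],"gripper":38},{"dp":[0,0,0],"rot":[0,0,0],"gripper":38}]' 12;  python3 pl.py 630.6 -184.8 188 -96.5
```

```text
time: 20.35
tool_pos: [610.1, -6.2, 69.4]
eef_rot: [-1.154, 1.292, -1.292]
force: [0.7, -0.2, -0.7]
width: 48.2
t 20.35 pos [610.1  -6.2  69.4] yaw -96.47 downness 1.0 tilt x,z 0.0001 -0.0 w 48.2 F [ 0.7 -0.2 -0.7] q [-0.1   0.18  1.86 -0.    1.1   1.59]
time: 21.18
tool_pos: [608.8, -6.1, 184.1]
eef_rot: [-1.156, 1.295, -1.29]
force: [-0.6, 0.0, -1.7]
width: 48.0
t 21.18 pos [608.8  -6.1 184.1] yaw -96.48 downness 0.99999 tilt x,z 0.0 -0.0038 w 48.0 F [-0.6  0.  -1.7] q [-0.1   0.07  1.78  0.    1.3   1.59]
rot y needed 0.02
after rot, dp total [175.1  -3.9  41.9] len 180.1
rows 5 [35.  -0.8  8.4]
at current yaw, dp [175.1  -4.   41.8]
```

```bash
python3 -m inch '[{"dp":[8,0,2],"rot":[0,0,0],"gripper":38},{"dp":[18,-1,4],"rot":[0,0,0],"gripper":38},{"dp":[26,-1,6],"rot":[0,0,0],"gripper":38},{"dp":[30,-1,7],"rot":[0,0,0],"gripper":38},{"dp":[30,0,7],"rot":[0,0,0],"gripper":38},{"dp":[26,0,6],"rot":[0,0,0],"gripper":38},{"dp":[18,0,4],"rot":[0,0,0],"gripper":38},{"dp":[12,0,3],"rot":[0,0,0],"gripper":38},{"dp":[6,0,1.5],"rot":[0,0,0],"gripper":38},{"dp":[1.2,0,0.3],"rot":[0,0,0],"gripper":38},{"dp":[0,0,0],"rot":[0,0,0],"gripper":38},{"dp":[0,0,0],"rot":[0,0,0],"gripper":38},{"dp":[0,0,0],"rot":[0,0,0],"gripper":38},{"dp":[0,0,0],"rot":[0,0,0],"gripper":38}]' 12;  python3 pl.py 630.6 -185.1 112.4 -96.5
python3 - <<'E'
from h import *
s=snap("scene"); crop(s,160,120,290,220,6,"g5.png")
s=snap("top"); crop(s,270,110,370,200,6,"g5t.png")
E
```

```text
time: 22.35
tool_pos: [630.9, -183.9, 189.6]
eef_rot: [-1.154, 1.291, -1.291]
force: [0.2, 0.3, -1.5]
width: 47.7
t 22.35 pos [ 630.9 -183.9  189.6] yaw -96.4 downness 1.0 tilt x,z -0.0001 0.0001 w 47.7 F [ 0.2  0.3 -1.5] q [-0.37  0.16  1.67  0.    1.31  1.32]
rot y needed 0.1
after rot, dp total [ 1.2 77.2 -0.2] len 77.2
rows 2 [ 0.6 38.6 -0.1]
at current yaw, dp [ 1.2 77.2 -0.2]
```

View pics/g5.png

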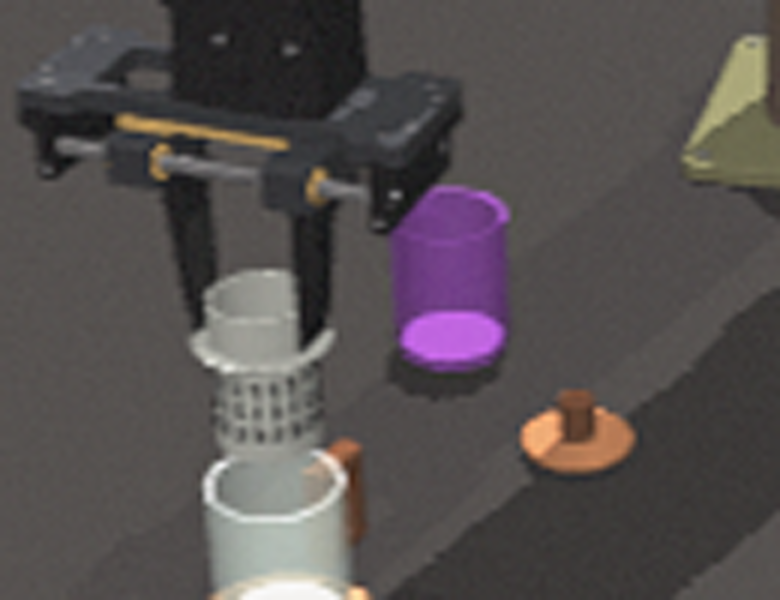

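The infuser hangs upright in the jaws at (265,370), above the mug mouth at (275,490). Lowering.

```bash
python3 -m inch '[{"dp":[1.1,5,0],"rot":[0,0,0],"gripper":38},{"dp":[0,8,0],"rot":[0,0,0],"gripper":38},{"dp":[0,8,0],"rot":[0,0,0],"gripper":38},{"dp":[0,8,0],"rot":[0,0,0],"gripper":38},{"dp":[0,8,0],"rot":[0,0,0],"gripper":38},{"dp":[0,8,0],"rot":[0,0,0],"gripper":38},{"dp":[0,8,0],"rot":[0,0,0],"gripper":38},{"dp":[0,8,0],"rot":[0,0,0],"gripper":38},{"dp":[0,5,0],"rot":[0,0,0],"gripper":38},{"dp":[0,3,0],"rot":[0,0,0],"gripper":38},{"dp":[0,0,0],"rot":[0,0,0],"gripper":38},{"dp":[0,0,0],"rot":[0,0,0],"gripper":38},{"dp":[0,0,0],"rot":[0,0,0],"gripper":38},{"dp":[0,0,0],"rot":[0,0,0],"gripper":38}]' 12;  python3 pl.py 630.6 -185.1 112.4 -96.5
```

```text
time: 23.62
tool_pos: [631.2, -186.1, 121.2]
eef_rot: [-1.153, 1.291, -1.293]
force: [-1.3, -0.1, -0.3]
width: 47.9
t 23.62 pos [ 631.2 -186.1  121.2] yaw -96.48 downness 1.0 tilt x,z 0.0003 0.0012 w 47.9 F [-1.3 -0.1 -0.3] q [-0.37  0.22  1.72  0.    1.2   1.32]
rot y needed 0.02
after rot, dp total [-0.9  8.8 -0.7] len 8.9
rows 1 [-0.9  8.8 -0.7]
at current yaw, dp [-1.   8.8 -0.7]
```

```bash
python3 -m inch '[{"dp":[-0.5,2,-0.4],"rot":[0,0,0],"gripper":38},{"dp":[0,2,0],"rot":[0,0,0],"gripper":38},{"dp":[0,1.5,0],"rot":[0,0,0],"gripper":38},{"dp":[0,1,0],"rot":[0,0,0],"gripper":38},{"dp":[0,0,0],"rot":[0,0,0],"gripper":38},{"dp":[0,0,0],"rot":[0,0,0],"gripper":38},{"dp":[0,0,0],"rot":[0,0,0],"gripper":38}]' 12;  python3 pl.py 630.6 -185.1 112.4 -96.5
```

```text
time: 24.2
tool_pos: [630.4, -185.4, 114.0]
eef_rot: [-1.154, 1.292, -1.292]
force: [0.7, -0.6, -0.7]
width: 47.8
t 24.2 pos [ 630.4 -185.4  114. ] yaw -96.48 downness 1.0 tilt x,z 0.0 0.0001 w 47.8 F [ 0.7 -0.6 -0.7] q [-0.37  0.23  1.73  0.    1.19  1.32]
rot y needed 0.02
after rot, dp total [-0.4  1.6  0.1] len 1.6
rows 1 [-0.4  1.6  0.1]
at current yaw, dp [-0.4  1.6  0.1]
```

```bash
python3 -m inch '[{"dp":[0,0.6,0],"rot":[0,0,0],"gripper":38},{"dp":[0,0.5,0],"rot":[0,0,0],"gripper":38},{"dp":[0,0,0],"rot":[0,0,0],"gripper":38},{"dp":[0,0,0],"rot":[0,0,0],"gripper":38}]' 12;  python3 pl.py;python3 -m inch '[{"dp":[0,0.5,0],"rot":[0,0,0],"gripper":38},{"dp":[0,0,0],"rot":[0,0,0],"gripper":38},{"dp":[0,0,0],"rot":[0,0,0],"gripper":38}]' 12;  python3 pl.py; python3 -m inch '[{"dp":[0,0.5,0],"rot":[0,0,0],"gripper":38},{"dp":[0,0,0],"rot":[0,0,0],"gripper":38},{"dp":[0,0,0],"rot":[0,0,0],"gripper":38}]' 12;  python3 pl.py
```

```text
time: 24.53
tool_pos: [630.4, -185.4, 112.8]
eef_rot: [-1.154, 1.292, -1.292]
force: [-0.8, -0.7, -0.8]
width: 48.0
t 24.53 pos [ 630.4 -185.4  112.8] yaw -96.47 downness 1.0 tilt x,z -0.0 -0.0001 w 48.0 F [-0.8 -0.7 -0.8] q [-0.37  0.23  1.73  0.    1.19  1.32]
time: 24.78
tool_pos: [630.5, -185.4, 112.5]
eef_rot: [-1.153, 1.292, -1.292]
force: [0.1, 0.3, -0.2]
width: 48.0
t 24.78 pos [ 630.5 -185.4  112.5] yaw -96.48 downness 1.0 tilt x,z 0.0 0.0002 w 48.0 F [ 0.1  0.3 -0.2] q [-0.37  0.23  1.73  0.    1.18  1.32]
time: 25.03
tool_pos: [630.5, -185.5, 112.4]
eef_rot: [-1.153, 1.292, -1.292]
force: [-0.6, 0.4, 2.3]
width: 48.2
t 25.03 pos [ 630.5 -185.5  112.4] yaw -96.48 downness 1.0 tilt x,z 0.0001 0.0004 w 48.2 F [-0.6  0.4  2.3] q [-0.37  0.23  1.73  0.    1.18  1.32]
```

```bash
python3 -m inch '[{"dp":[0,0,0],"rot":[0,0,0],"gripper":49},{"dp":[0,0,0],"rot":[0,0,0],"gripper":52},{"dp":[0,0,0],"rot":[0,0,0],"gripper":60},{"dp":[0,0,0],"rot":[0,0,0],"gripper":75},{"dp":[0,0,0],"rot":[0,0,0],"gripper":75},{"dp":[0,0,0],"rot":[0,0,0],"gripper":75},{"dp":[0,-4,0],"rot":[0,0,0],"gripper":75},{"dp":[0,-12,0],"rot":[0,0,0],"gripper":75},{"dp":[0,-25,0],"rot":[0,0,0],"gripper":75},{"dp":[0,-15,0],"rot":[0,0,0],"gripper":75},{"dp":[0,-4,0],"rot":[0,0,0],"gripper":60},{"dp":[0,0,0],"rot":[0,0,0],"gripper":50},{"dp":[0,0,0],"rot":[0,0,0],"gripper":50}]' 12;  python3 pl.py 435 -88 120 -96.5
```

```text
time: 26.12
tool_pos: [630.4, -185.4, 172.1]
eef_rot: [-1.153, 1.292, -1.292]
force: [-0.0, 0.3, -0.8]
width: 60.7
t 26.12 pos [ 630.4 -185.4  172.1] yaw -96.47 downness 1.0 tilt x,z 0.0001 0.0005 w 60.7 F [-0.   0.3 -0.8] q [-0.37  0.18  1.68 -0.    1.28  1.32]
rot y needed 0.03
after rot, dp total [ -74.7   52.1 -205.2] len 224.5
rows 6 [-12.4   8.7 -34.2]
at current yaw, dp [ -74.8   52.  -205.2]
```

```bash
python3 -m inch '[{"dp":[-5,0,-14],"rot":[0,0,0],"gripper":50},{"dp":[-12,0,-33],"rot":[0,0,0],"gripper":50},{"dp":[-13,8,-36],"rot":[0,0,0],"gripper":50},{"dp":[-13,11,-36],"rot":[0,0,0],"gripper":50},{"dp":[-13,11,-36],"rot":[0,0,0],"gripper":50},{"dp":[-12,11,-33],"rot":[0,0,0],"gripper":50},{"dp":[-5,8,-14],"rot":[0,0,0],"gripper":50},{"dp":[-1.8,3,-3.2],"rot":[0,0,0],"gripper":50},{"dp":[0,0,0],"rot":[0,0,0],"gripper":50},{"dp":[0,0,0],"rot":[0,0,0],"gripper":50},{"dp":[0,0,0],"rot":[0,0,0],"gripper":50},{"dp":[0,0,0],"rot":[0,0,0],"gripper":50}]' 12;  python3 pl.py 435 -88 26 -96.5
python3 - <<'E'
from h import *
s=snap("scene"); crop(s,170,130,330,250,5,"g6.png")
s=snap("top"); crop(s,200,100,360,220,5,"g6t.png")
E
```

```text
time: 27.12
tool_pos: [436.4, -88.6, 120.7]
eef_rot: [-1.153, 1.291, -1.293]
force: [0.6, 0.1, 0.2]
width: 50.0
t 27.12 pos [436.4 -88.6 120.7] yaw -96.5 downness 1.0 tilt x,z 0.0003 0.0013 w 50.0 F [0.6 0.1 0.2] q [-0.32 -0.26  2.2   0.    1.2   1.36]
rot y needed 0.0
after rot, dp total [-0.5 94.7 -1.4] len 94.7
rows 3 [-0.2 31.6 -0.5]
at current yaw, dp [-0.5 94.7 -1.5]
```

View pics/g6.png

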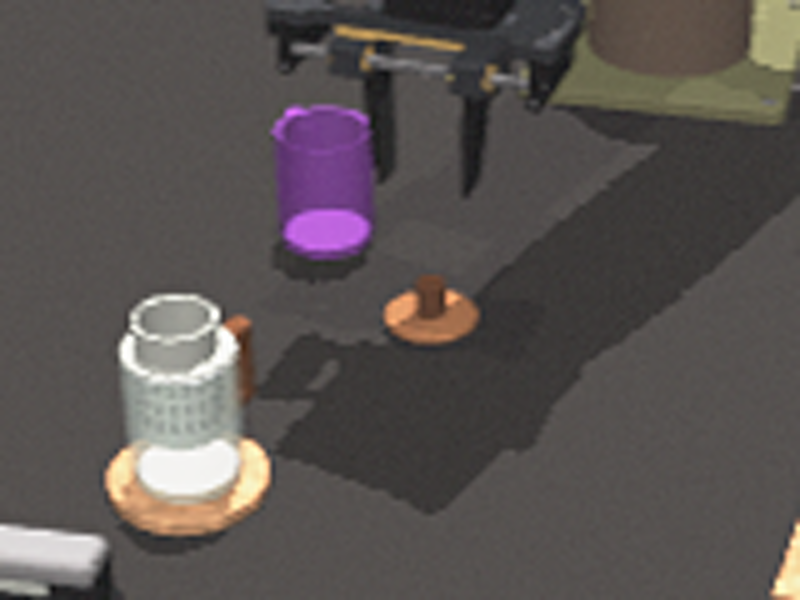

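View pics/g6t.png

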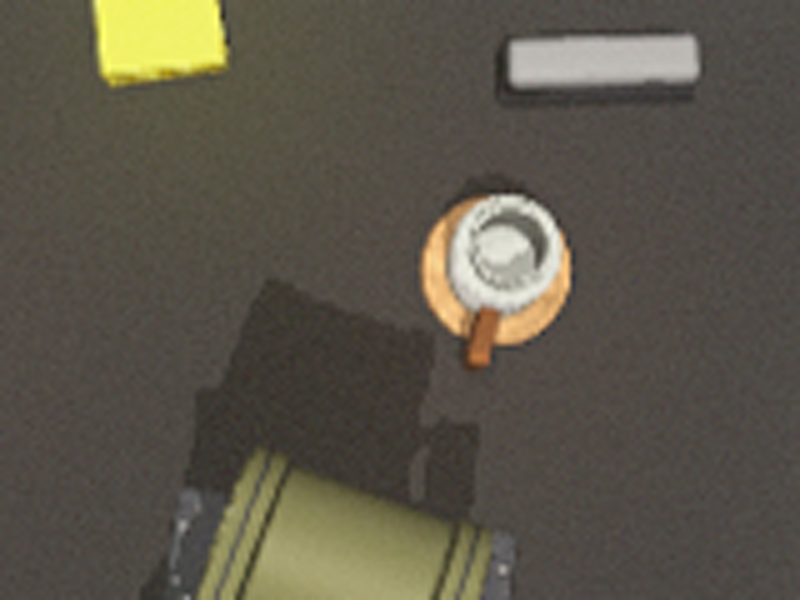

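The infuser hangs level in the mug, flange on the rim at (180,360) in the scene crop. Next I'll measure the flange centre while lowering to the lid.

```bash
python3 - <<'E'
from h import *
from scipy.optimize import least_squares
s=snap("top")
p=cv2.resize(s["pixels"],None,fx=4,fy=4,interpolation=cv2.INTER_CUBIC)
hsv=cv2.cvtColor(p,cv2.COLOR_RGB2HSV);G=cv2.cvtColor(p,cv2.COLOR_RGB2GRAY)
m=((G>120)&(hsv[...,1]<60)).astype(np.uint8); w=np.zeros_like(m); w[130*4:165*4,284*4:316*4]=1
cs,_=cv2.findContours(m*w,cv2.RETR_EXTERNAL,cv2.CHAIN_APPROX_NONE); c=(max(cs,key=cv2.contourArea)[:,0,:]+.5)/4-.5
P=plane(s,c,98)[:,:2]
def fit(P,r=None):
    f=least_squares(lambda q:np.hypot(*(P-q[:2]).T)-(q[2] if r is None else r),[*P.mean(0),30],loss="soft_l1"); return f.x.round(2)
print(fit(P)); m=P.mean(0); d=np.array([m[0]-442,m[1]+75]);d/=np.linalg.norm(d)
o=P[(P-m)@d>0]; print("outer half",fit(o),fit(o,32.7))
E
python3 -m inch '[{"dp":[0,8,-1],"rot":[0,0,0],"gripper":50},{"dp":[0,18,0],"rot":[0,0,0],"gripper":50},{"dp":[0,22,0],"rot":[0,0,0],"gripper":50},{"dp":[0,18,0],"rot":[0,0,0],"gripper":50},{"dp":[0,11,0],"rot":[0,0,0],"gripper":50},{"dp":[0,6,0],"rot":[0,0,0],"gripper":50},{"dp":[0,4,0],"rot":[0,0,0],"gripper":50},{"dp":[0,3,0],"rot":[0,0,0],"gripper":50},{"dp":[0,0,0],"rot":[0,0,0],"gripper":50},{"dp":[0,0,0],"rot":[0,0,0],"gripper":50},{"dp":[0,0,0],"rot":[0,0,0],"gripper":50},{"dp":[0,0,0],"rot":[0,0,0],"gripper":50}]' 12;  python3 pl.py 435 -88 26 -96.5
```

```text
[ 628.7  -182.93   34.01]
outer half [ 631.59 -184.92   31.78] [ 630.63 -184.27   30.  ]
time: 28.27
tool_pos: [434.5, -88.0, 30.6]
eef_rot: [-1.153, 1.291, -1.293]
force: [-0.5, 0.7, -0.7]
width: 50.0
t 28.27 pos [434.5 -88.   30.6] yaw -96.47 downness 1.0 tilt x,z 0.0003 0.0015 w 50.0 F [-0.5  0.7 -0.7] q [-0.32 -0.13  2.26 -0.    1.01  1.36]
rot y needed 0.03
after rot, dp total [-0.1  4.6  0.4] len 4.7
rows 1 [-0.1  4.6  0.4]
at current yaw, dp [-0.1  4.6  0.4]
```

```bash
python3 -m inch '[{"dp":[0,2,0],"rot":[0,0,0],"gripper":50},{"dp":[0,1.5,0],"rot":[0,0,0],"gripper":50},{"dp":[0,0,0],"rot":[0,0,0],"gripper":50},{"dp":[0,0,0],"rot":[0,0,0],"gripper":50},{"dp":[0,0,0],"rot":[0,0,0],"gripper":50}]' 12;  python3 pl.py 435 -88 26 -96.5
python3 - <<'E'
from h import *
s=snap("scene"); crop(s,210,140,310,220,7,"g7.png")
E
```

```text
time: 28.68
tool_pos: [433.9, -87.8, 26.3]
eef_rot: [-1.154, 1.292, -1.292]
force: [-0.9, -0.9, 0.1]
width: 49.9
t 28.68 pos [433.9 -87.8  26.3] yaw -96.48 downness 1.0 tilt x,z -0.0001 -0.0001 w 49.9 F [-0.9 -0.9  0.1] q [-0.32 -0.12  2.26  0.    1.    1.36]
rot y needed 0.02
after rot, dp total [0.1 0.3 1.1] len 1.2
rows 1 [0.1 0.3 1.1]
at current yaw, dp [0.1 0.3 1.1]
```

View pics/g7.png

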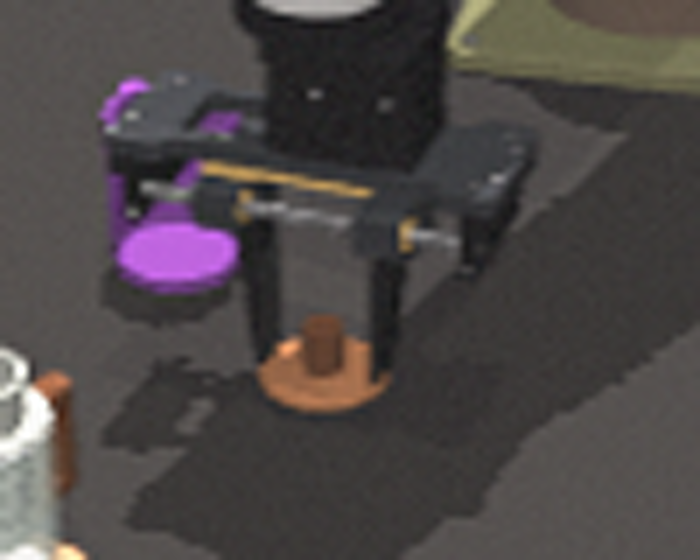

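The jaws straddle the round knob at (323,345), with tips just above the disc. Closing.

```bash
python3 -m inch '[{"dp":[0,0,1],"rot":[0,0,0],"gripper":36},{"dp":[0,0,0],"rot":[0,0,0],"gripper":28},{"dp":[0,0,0],"rot":[0,0,0],"gripper":24},{"dp":[0,0,0],"rot":[0,0,0],"gripper":20},{"dp":[0,0,0],"rot":[0,0,0],"gripper":16},{"dp":[0,0,0],"rot":[0,0,0],"gripper":12},{"dp":[0,0,0],"rot":[0,0,0],"gripper":12},{"dp":[0,0,0],"rot":[0,0,0],"gripper":12},{"dp":[0,0,0],"rot":[0,0,0],"gripper":12},{"dp":[0,0,0],"rot":[0,0,0],"gripper":12}]' 12;  python3 pl.py; python3 -m inch '[{"dp":[0,-4,0],"rot":[0,0,0],"gripper":12},{"dp":[0,-14,0],"rot":[0,0,0],"gripper":12},{"dp":[0,-25,0],"rot":[0,0,0],"gripper":12},{"dp":[0,-32,0],"rot":[0,0,0],"gripper":12},{"dp":[0,-32,0],"rot":[0,0,0],"gripper":12},{"dp":[0,-20,0],"rot":[0,0,0],"gripper":12},{"dp":[0,-8,0],"rot":[0,0,0],"gripper":12},{"dp":[0,0,0],"rot":[0,0,0],"gripper":12},{"dp":[0,0,0],"rot":[0,0,0],"gripper":12}]' 12;  python3 pl.py 630.5 -185 160 -96.5
```

```text
time: 29.57
tool_pos: [434.9, -88.0, 26.4]
eef_rot: [-1.154, 1.292, -1.292]
force: [0.1, -0.0, 0.1]
width: 19.6
t 29.57 pos [434.9 -88.   26.4] yaw -96.47 downness 1.0 tilt x,z 0.0001 -0.0 w 19.6 F [ 0.1 -0.   0.1] q [-0.32 -0.12  2.26 -0.    1.    1.36]
time: 30.32
tool_pos: [434.5, -87.8, 160.6]
eef_rot: [-1.154, 1.293, -1.291]
force: [-1.2, -0.2, -1.2]
width: 19.7
t 30.32 pos [434.5 -87.8 160.6] yaw -96.47 downness 1.0 tilt x,z -0.0002 -0.0008 w 19.7 F [-1.2 -0.2 -1.2] q [-0.32 -0.31  2.16  0.    1.29  1.36]
rot y needed 0.03
after rot, dp total [ 74.4   0.6 205.7] len 218.8
rows 6 [12.4  0.1 34.3]
at current yaw, dp [ 74.5   0.4 205.7]
```

```bash
python3 -m inch '[{"dp":[3,-2,9],"rot":[0,0,0],"gripper":12},{"dp":[7,-2,20],"rot":[0,0,0],"gripper":12},{"dp":[11,-1,30],"rot":[0,0,0],"gripper":12},{"dp":[12,0,33],"rot":[0,0,0],"gripper":12},{"dp":[12,0,33],"rot":[0,0,0],"gripper":12},{"dp":[11,0,31],"rot":[0,0,0],"gripper":12},{"dp":[9,0,24],"rot":[0,0,0],"gripper":12},{"dp":[6,0,16],"rot":[0,0,0],"gripper":12},{"dp":[3,0,8],"rot":[0,0,0],"gripper":12},{"dp":[0.4,0,1.7],"rot":[0,0,0],"gripper":12},{"dp":[0,0,0],"rot":[0,0,0],"gripper":12},{"dp":[0,0,0],"rot":[0,0,0],"gripper":12},{"dp":[0,0,0],"rot":[0,0,0],"gripper":12},{"dp":[0,0,0],"rot":[0,0,0],"gripper":12}]' 12;  python3 pl.py 630.6 -185 137.4 -96.5
python3 - <<'E'
from h import *
s=snap("scene"); crop(s,160,120,290,220,6,"g8.png")
E
```

```text
time: 31.48
tool_pos: [630.3, -184.6, 166.5]
eef_rot: [-1.154, 1.292, -1.292]
force: [0.3, -0.4, -0.5]
width: 19.6
t 31.48 pos [ 630.3 -184.6  166.5] yaw -96.46 downness 1.0 tilt x,z -0.0 -0.0 w 19.6 F [ 0.3 -0.4 -0.5] q [-0.37  0.18  1.69  0.    1.27  1.32]
rot y needed 0.04
after rot, dp total [ 0.4 29.1  0.4] len 29.1
rows 1 [ 0.4 29.1  0.4]
at current yaw, dp [ 0.4 29.1  0.4]
```

View pics/g8.png

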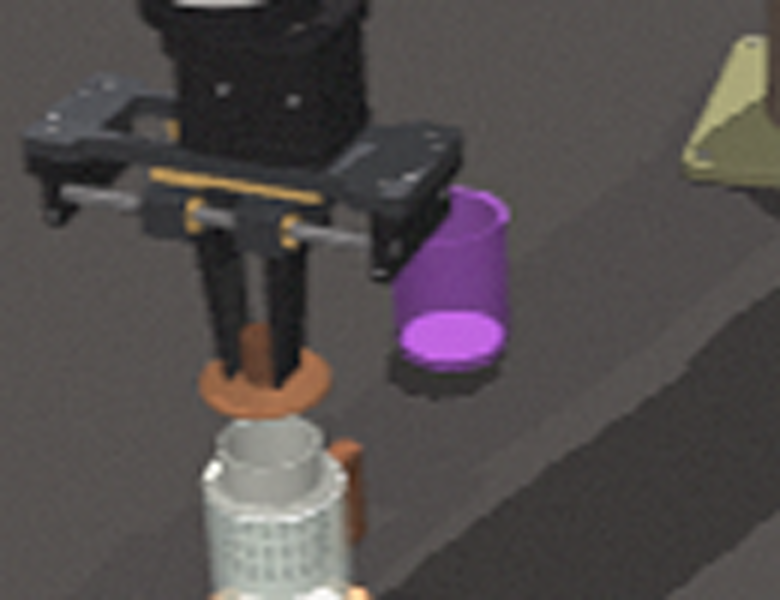

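The lid is level and lined up over the infuser mouth: disc centre (265,382), mouth (270,445), allowing for perspective lean. Lowering.

```bash
python3 -m inch '[{"dp":[0.3,3,0.3],"rot":[0,0,0],"gripper":12},{"dp":[0,5,0],"rot":[0,0,0],"gripper":12},{"dp":[0,5,0],"rot":[0,0,0],"gripper":12},{"dp":[0,5,0],"rot":[0,0,0],"gripper":12},{"dp":[0,3,0],"rot":[0,0,0],"gripper":12},{"dp":[0,2,0],"rot":[0,0,0],"gripper":12},{"dp":[0,1,0],"rot":[0,0,0],"gripper":12},{"dp":[0,0,0],"rot":[0,0,0],"gripper":12},{"dp":[0,0,0],"rot":[0,0,0],"gripper":12},{"dp":[0,0,0],"rot":[0,0,0],"gripper":12},{"dp":[0,0,0],"rot":[0,0,0],"gripper":12}]' 12;  python3 pl.py 630.6 -185 137.4 -96.5
```

```text
time: 32.45
tool_pos: [631.4, -185.5, 142.7]
eef_rot: [-1.153, 1.292, -1.292]
force: [-0.5, 0.5, -0.8]
width: 19.8
t 32.45 pos [ 631.4 -185.5  142.7] yaw -96.48 downness 1.0 tilt x,z 0.0001 0.0005 w 19.8 F [-0.5  0.5 -0.8] q [-0.37  0.2   1.7  -0.    1.23  1.32]
rot y needed 0.02
after rot, dp total [-0.4  5.3 -0.8] len 5.4
rows 1 [-0.4  5.3 -0.8]
at current yaw, dp [-0.4  5.3 -0.8]
```

```bash
python3 -m inch '[{"dp":[0,1,0],"rot":[0,0,0],"gripper":12},{"dp":[0,1,0],"rot":[0,0,0],"gripper":12},{"dp":[0,1,0],"rot":[0,0,0],"gripper":12},{"dp":[0,0,0],"rot":[0,0,0],"gripper":12},{"dp":[0,0,0],"rot":[0,0,0],"gripper":12},{"dp":[0,0,0],"rot":[0,0,0],"gripper":12}]' 12;  python3 pl.py 630.6 -185 137.4 -96.5
```

```text
time: 32.95
tool_pos: [631.2, -185.4, 139.3]
eef_rot: [-1.154, 1.292, -1.292]
force: [0.1, 0.4, 0.4]
width: 19.8
t 32.95 pos [ 631.2 -185.4  139.3] yaw -96.47 downness 1.0 tilt x,z -0.0 -0.0001 w 19.8 F [0.1 0.4 0.4] q [-0.37  0.21  1.71  0.    1.23  1.32]
rot y needed 0.03
after rot, dp total [-0.3  1.9 -0.6] len 2.0
rows 1 [-0.3  1.9 -0.6]
at current yaw, dp [-0.3  1.9 -0.6]
```

Bottom at ~113 (below the 118 collar), no contact force: the plug is in. Down the last bit.

```bash
python3 -m inch '[{"dp":[-0.2,0.7,-0.4],"rot":[0,0,0],"gripper":12},{"dp":[0,0.7,0],"rot":[0,0,0],"gripper":12},{"dp":[0,0,0],"rot":[0,0,0],"gripper":12},{"dp":[0,0,0],"rot":[0,0,0],"gripper":12}]' 12;  python3 pl.py;python3 -m inch '[{"dp":[0,0.6,0],"rot":[0,0,0],"gripper":12},{"dp":[0,0,0],"rot":[0,0,0],"gripper":12},{"dp":[0,0,0],"rot":[0,0,0],"gripper":12}]' 12;  python3 pl.py; python3 -m inch '[{"dp":[0,0.5,0],"rot":[0,0,0],"gripper":12},{"dp":[0,0,0],"rot":[0,0,0],"gripper":12},{"dp":[0,0,0],"rot":[0,0,0],"gripper":12}]' 12;  python3 pl.py
```

```text
time: 33.28
tool_pos: [630.8, -185.1, 137.9]
eef_rot: [-1.154, 1.292, -1.292]
force: [0.1, -0.1, 0.1]
width: 19.6
t 33.28 pos [ 630.8 -185.1  137.9] yaw -96.47 downness 1.0 tilt x,z 0.0 -0.0001 w 19.6 F [ 0.1 -0.1  0.1] q [-0.37  0.21  1.71 -0.    1.23  1.32]
time: 33.53
tool_pos: [630.9, -185.2, 137.4]
eef_rot: [-1.154, 1.292, -1.292]
force: [-0.1, -0.0, -0.6]
width: 19.0
t 33.53 pos [ 630.9 -185.2  137.4] yaw -96.48 downness 1.0 tilt x,z 0.0 0.0001 w 19.0 F [-0.1 -0.  -0.6] q [-0.37  0.21  1.71  0.    1.23  1.32]
time: 33.78
tool_pos: [631.0, -185.2, 137.4]
eef_rot: [-1.153, 1.292, -1.292]
force: [-1.3, -0.2, 2.0]
width: 19.5
t 33.78 pos [ 631.  -185.2  137.4] yaw -96.48 downness 1.0 tilt x,z 0.0001 0.0004 w 19.5 F [-1.3 -0.2  2. ] q [-0.37  0.21  1.71  0.    1.23  1.32]
```

```bash
python3 -m inch '[{"dp":[0,0,0],"rot":[0,0,0],"gripper":21},{"dp":[0,0,0],"rot":[0,0,0],"gripper":24},{"dp":[0,0,0],"rot":[0,0,0],"gripper":35},{"dp":[0,0,0],"rot":[0,0,0],"gripper":50},{"dp":[0,0,0],"rot":[0,0,0],"gripper":50},{"dp":[0,0,0],"rot":[0,0,0],"gripper":50},{"dp":[0,-4,0],"rot":[0,0,0],"gripper":50},{"dp":[0,-12,0],"rot":[0,0,0],"gripper":50},{"dp":[0,-18,0],"rot":[0,0,0],"gripper":50},{"dp":[0,-12,0],"rot":[0,0,0],"gripper":50},{"dp":[0,-4,0],"rot":[0,0,0],"gripper":50},{"dp":[0,0,0],"rot":[0,4.9,0],"gripper":50},{"dp":[0,0,0],"rot":[0,4.9,0],"gripper":50},{"dp":[0,0,0],"rot":[0,5,0],"gripper":50},{"dp":[0,0,0],"rot":[0,0,0],"gripper":50}]' 12;  python3 pl.py 436.7 290.5 130 -111.3
```

```text
time: 35.03
tool_pos: [630.8, -185.2, 187.2]
eef_rot: [-1.009, 1.478, -1.478]
force: [0.7, -0.4, 0.2]
width: 49.8
t 35.03 pos [ 630.8 -185.2  187.2] yaw -111.36 downness 1.0 tilt x,z 0.0 0.0003 w 49.8 F [ 0.7 -0.4  0.2] q [-0.37  0.17  1.67 -0.    1.31  1.58]
rot y needed -0.06
after rot, dp total [-372.7   57.2 -353.7] len 516.9
rows 13 [-28.7   4.4 -27.2]
at current yaw, dp [-372.3   57.1 -354. ]
```

```bash
python3 -m inch '[{"dp":[-8,0,-8],"rot":[0,0,0],"gripper":50},{"dp":[-18,0,-17],"rot":[0,0,0],"gripper":50},{"dp":[-26,0,-25],"rot":[0,0,0],"gripper":50},{"dp":[-26,0,-25],"rot":[0,0,0],"gripper":50},{"dp":[-26,0,-25],"rot":[0,0,0],"gripper":50},{"dp":[-26,3,-25],"rot":[0,0,0],"gripper":50},{"dp":[-26,4,-25],"rot":[0,0,0],"gripper":50},{"dp":[-26,5,-25],"rot":[0,0,0],"gripper":50},{"dp":[-26,5,-25],"rot":[0,0,0],"gripper":50},{"dp":[-26,5,-25],"rot":[0,0,0],"gripper":50},{"dp":[-26,5,-25],"rot":[0,0,0],"gripper":50},{"dp":[-26,5,-25],"rot":[0,0,0],"gripper":50},{"dp":[-26,5,-25],"rot":[0,0,0],"gripper":50},{"dp":[-24,5,-22],"rot":[0,0,0],"gripper":50},{"dp":[-20,5,-18],"rot":[0,0,0],"gripper":50},{"dp":[-13,5,-11],"rot":[0,0,0],"gripper":50},{"dp":[-4,5,-3],"rot":[0,0,0],"gripper":50},{"dp":[0,0,0],"rot":[0,0,0],"gripper":50},{"dp":[0,0,0],"rot":[0,0,0],"gripper":50},{"dp":[0,0,0],"rot":[0,0,0],"gripper":50}]' 12;  python3 pl.py 436.7 290.5 26.3 -111.3;python3 - <<'E'
from h import *
s=snap("scene"); crop(s,320,130,440,220,6,"g9.png")
s=snap("top"); crop(s,130,110,370,240,3,"g9t.png")
E
```

```text
time: 36.7
tool_pos: [436.7, 290.1, 130.1]
eef_rot: [-1.01, 1.477, -1.478]
force: [0.7, 0.9, 0.6]
width: 50.0
t 36.7 pos [436.7 290.1 130.1] yaw -111.3 downness 1.0 tilt x,z 0.0 0.0004 w 50.0 F [0.7 0.9 0.6] q [ 0.48 -0.08  2.02 -0.    1.2   2.43]
rot y needed -0.0
after rot, dp total [-4.000e-01  1.038e+02 -1.000e-01] len 103.8
rows 3 [-0.1 34.6 -0. ]
at current yaw, dp [-4.000e-01  1.038e+02 -1.000e-01]
```

View pics/g9.png

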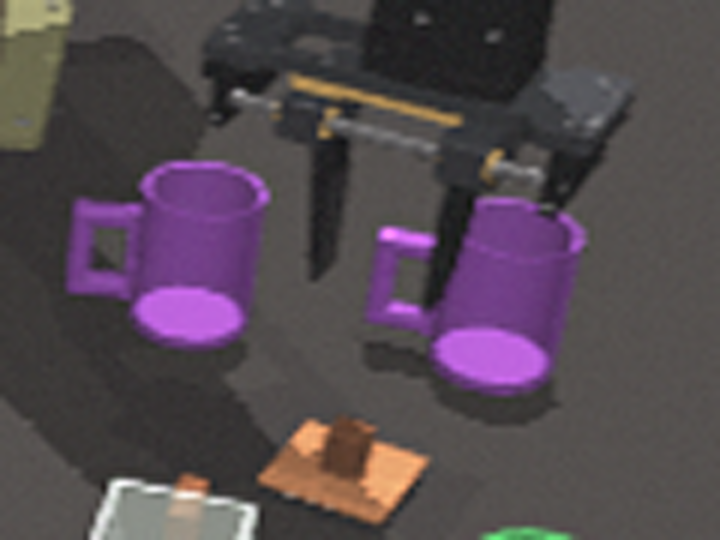

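View pics/g9t.png

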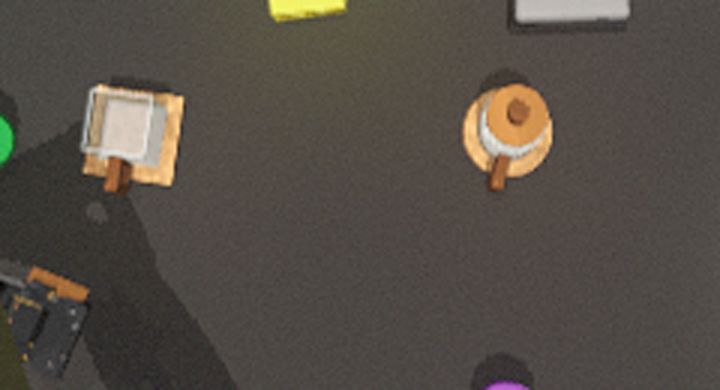

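The round lid sits on the infuser at (517,112) in the top crop. The square lid is below the jaws at (347,460) in the scene crop, clear of the purple mugs. Descending.

```bash
python3 -m inch '[{"dp":[0,8,0],"rot":[0,0,0],"gripper":50},{"dp":[0,18,0],"rot":[0,0,0],"gripper":50},{"dp":[0,22,0],"rot":[0,0,0],"gripper":50},{"dp":[0,20,0],"rot":[0,0,0],"gripper":50},{"dp":[0,14,0],"rot":[0,0,0],"gripper":50},{"dp":[0,9,0],"rot":[0,0,0],"gripper":50},{"dp":[0,6,0],"rot":[0,0,0],"gripper":50},{"dp":[0,3,0],"rot":[0,0,0],"gripper":50},{"dp":[0,0,0],"rot":[0,0,0],"gripper":50},{"dp":[0,0,0],"rot":[0,0,0],"gripper":50},{"dp":[0,0,0],"rot":[0,0,0],"gripper":50},{"dp":[0,0,0],"rot":[0,0,0],"gripper":50}]' 12;  python3 pl.py 436.7 290.5 26.3 -111.3;python3 - <<'E'
from h import *
s=snap("scene"); crop(s,320,130,440,220,6,"g10.png")
E
```

```text
time: 37.8
tool_pos: [437.0, 291.2, 30.9]
eef_rot: [-1.008, 1.477, -1.477]
force: [-0.6, 0.8, -0.0]
width: 50.3
t 37.8 pos [437.  291.2  30.9] yaw -111.27 downness 1.0 tilt x,z -0.0015 0.0012 w 50.3 F [-0.6  0.8 -0. ] q [0.49 0.06 2.08 0.   1.01 2.43]
rot y needed 0.03
after rot, dp total [0.8 4.6 0. ] len 4.6
rows 1 [0.8 4.6 0. ]
at current yaw, dp [0.8 4.6 0. ]
```

View pics/g10.png

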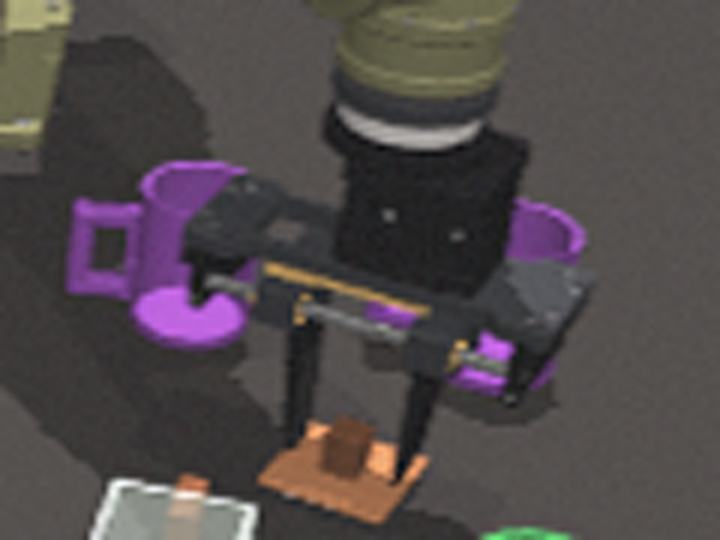

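```bash
python3 -m inch '[{"dp":[0,2,0],"rot":[0,0,0],"gripper":50},{"dp":[0,1.5,0],"rot":[0,0,0],"gripper":50},{"dp":[0,0,0],"rot":[0,0,0],"gripper":50},{"dp":[0,0,0],"rot":[0,0,0],"gripper":50},{"dp":[0,0,0],"rot":[0,0,0],"gripper":50}]' 12;  python3 pl.py 436.7 290.5 26.3 -111.3; python3 -m inch '[{"dp":[0,0,0],"rot":[0,0,0],"gripper":36},{"dp":[0,0,0],"rot":[0,0,0],"gripper":28},{"dp":[0,0,0],"rot":[0,0,0],"gripper":24},{"dp":[0,0,0],"rot":[0,0,0],"gripper":20},{"dp":[0,0,0],"rot":[0,0,0],"gripper":16},{"dp":[0,0,0],"rot":[0,0,0],"gripper":12},{"dp":[0,0,0],"rot":[0,0,0],"gripper":12},{"dp":[0,0,0],"rot":[0,0,0],"gripper":12},{"dp":[0,0,0],"rot":[0,0,0],"gripper":12},{"dp":[0,0,0],"rot":[0,0,0],"gripper":12}]' 12;  python3 pl.py
```

```text
time: 38.27
tool_pos: [436.2, 290.8, 26.3]
eef_rot: [-1.01, 1.477, -1.477]
force: [-0.1, -0.3, 1.0]
width: 50.2
t 38.27 pos [436.2 290.8  26.3] yaw -111.27 downness 1.0 tilt x,z 0.0001 -0.0001 w 50.2 F [-0.1 -0.3  1. ] q [0.49 0.06 2.08 0.   1.   2.43]
rot y needed 0.03
after rot, dp total [ 0.1 -0.   0.6] len 0.6
rows 1 [ 0.1 -0.   0.6]
at current yaw, dp [ 0.1 -0.   0.6]
time: 39.1
tool_pos: [436.3, 290.8, 26.4]
eef_rot: [-1.01, 1.477, -1.477]
force: [-0.1, -0.5, 0.4]
width: 19.8
t 39.1 pos [436.3 290.8  26.4] yaw -111.28 downness 1.0 tilt x,z 0.0002 -0.0 w 19.8 F [-0.1 -0.5  0.4] q [ 0.49  0.06  2.08 -0.    1.    2.43]
```

```bash
python3 -m inch '[{"dp":[0,-4,0],"rot":[0,0,0],"gripper":12},{"dp":[0,-14,0],"rot":[0,0,0],"gripper":12},{"dp":[0,-25,0],"rot":[0,0,0],"gripper":12},{"dp":[0,-30,0],"rot":[0,0,0],"gripper":12},{"dp":[0,-26,0],"rot":[0,0,0],"gripper":12},{"dp":[0,-16,0],"rot":[0,0,0],"gripper":12},{"dp":[0,-5,0],"rot":[0,0,0],"gripper":12},{"dp":[0,0,0],"rot":[0,-4.9,0],"gripper":12},{"dp":[0,0,0],"rot":[0,-4.9,0],"gripper":12},{"dp":[0,0,0],"rot":[0,-5,0],"gripper":12},{"dp":[0,0,0],"rot":[0,0,0],"gripper":12},{"dp":[0,0,0],"rot":[0,0,0],"gripper":12}]' 12;  python3 pl.py 618.3 208.3 140 -96.5
```

```text
time: 40.1
tool_pos: [435.7, 290.6, 145.3]
eef_rot: [-1.154, 1.294, -1.294]
force: [0.3, -0.0, -1.4]
width: 20.3
t 40.1 pos [435.7 290.6 145.3] yaw -96.6 downness 1.0 tilt x,z 0.0009 -0.0015 w 20.3 F [ 0.3 -0.  -1.4] q [ 0.49 -0.09  2.01  0.    1.23  2.17]
rot y needed -0.1
after rot, dp total [ 61.1   5.3 190.7] len 200.4
rows 5 [12.2  1.1 38.1]
at current yaw, dp [ 60.7   5.1 190.9]
```

```bash
python3 -m inch '[{"dp":[3,0,9],"rot":[0,0,0],"gripper":12},{"dp":[7,0,21],"rot":[0,0,0],"gripper":12},{"dp":[10,0,31],"rot":[0,0,0],"gripper":12},{"dp":[10,0,31],"rot":[0,0,0],"gripper":12},{"dp":[10,0,31],"rot":[0,0,0],"gripper":12},{"dp":[9,0,29],"rot":[0,0,0],"gripper":12},{"dp":[7,0,21],"rot":[0,0,0],"gripper":12},{"dp":[4,0,12],"rot":[0,0,0],"gripper":12},{"dp":[1,0,4.5],"rot":[0,0,0],"gripper":12},{"dp":[0,0,1],"rot":[0,0,0],"gripper":12},{"dp":[0,0,0],"rot":[0,0,0],"gripper":12},{"dp":[0,0,0],"rot":[0,0,0],"gripper":12},{"dp":[0,0,0],"rot":[0,0,0],"gripper":12},{"dp":[0,0,0],"rot":[0,0,0],"gripper":12}]' 12;  python3 pl.py 618.3 208.3 109.4 -96.5
python3 - <<'E'
from h import *
s=snap("scene"); crop(s,290,130,420,230,6,"g11.png")
E
```

```text
time: 41.27
tool_pos: [617.9, 209.4, 146.6]
eef_rot: [-1.154, 1.291, -1.291]
force: [-0.2, -0.0, -0.5]
width: 19.7
t 41.27 pos [617.9 209.4 146.6] yaw -96.42 downness 1.0 tilt x,z -0.0001 0.0 w 19.7 F [-0.2 -0.  -0.5] q [0.24 0.19 1.72 0.   1.24 1.93]
rot y needed 0.08
after rot, dp total [ 1.1 37.2  0.5] len 37.2
rows 1 [ 1.1 37.2  0.5]
at current yaw, dp [ 1.1 37.2  0.5]
```

View pics/g11.png

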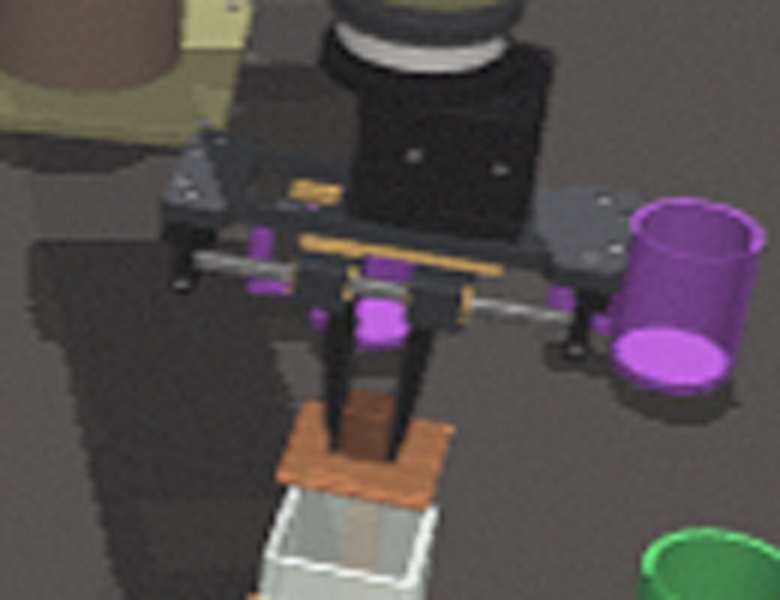

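The square lid at (365,450) is parallel with the mug mouth at (350,535). Lowering.

```bash
python3 -m inch '[{"dp":[1.1,3,0.3],"rot":[0,0,0],"gripper":12},{"dp":[0,6,0],"rot":[0,0,0],"gripper":12},{"dp":[0,7,0],"rot":[0,0,0],"gripper":12},{"dp":[0,6,0],"rot":[0,0,0],"gripper":12},{"dp":[0,4,0],"rot":[0,0,0],"gripper":12},{"dp":[0,2,0],"rot":[0,0,0],"gripper":12},{"dp":[0,1,0],"rot":[0,0,0],"gripper":12},{"dp":[0,0,0],"rot":[0,0,0],"gripper":12},{"dp":[0,0,0],"rot":[0,0,0],"gripper":12},{"dp":[0,0,0],"rot":[0,0,0],"gripper":12},{"dp":[0,0,0],"rot":[0,0,0],"gripper":12}]' 12;  python3 pl.py 618.3 208.3 109.4 -96.5;python3 - <<'E'
from h import *
s=snap("scene"); crop(s,290,150,390,230,7,"g12.png")
E
```

```text
time: 42.23
tool_pos: [619.2, 207.7, 117.8]
eef_rot: [-1.153, 1.292, -1.292]
force: [0.9, 0.2, -0.5]
width: 20.0
t 42.23 pos [619.2 207.7 117.8] yaw -96.48 downness 1.0 tilt x,z -0.0003 0.0007 w 20.0 F [ 0.9  0.2 -0.5] q [0.24 0.22 1.73 0.   1.19 1.93]
rot y needed 0.02
after rot, dp total [-0.5  8.4 -0.9] len 8.5
rows 1 [-0.5  8.4 -0.9]
at current yaw, dp [-0.5  8.4 -0.9]
```

View pics/g12.png

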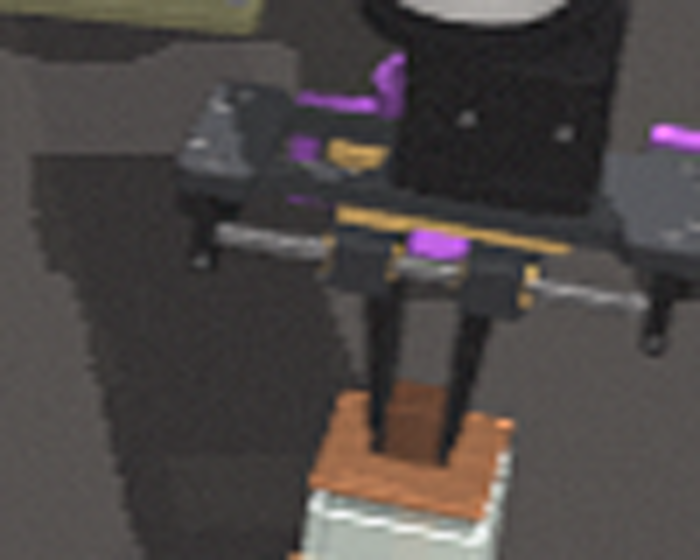

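```bash
python3 -m inch '[{"dp":[-1,1.5,-0.5],"rot":[0,0,0],"gripper":12},{"dp":[0,1.5,0],"rot":[0,0,0],"gripper":12},{"dp":[0,1.5,0],"rot":[0,0,0],"gripper":12},{"dp":[0,0,0],"rot":[0,0,0],"gripper":12},{"dp":[0,0,0],"rot":[0,0,0],"gripper":12},{"dp":[0,0,0],"rot":[0,0,0],"gripper":12},{"dp":[0,0,0],"rot":[0,0,0],"gripper":12}]' 12;  python3 pl.py 618.3 208.3 109.4 -96.5;python3 - <<'E'
from h import *
s=snap("scene"); crop(s,310,180,380,240,10,"g13.png")
s=snap("top"); crop(s,140,120,210,180,10,"g13t.png")
E
```

```text
time: 42.87
tool_pos: [618.5, 208.7, 112.9]
eef_rot: [-1.154, 1.292, -1.292]
force: [-0.1, 0.4, -0.5]
width: 20.0
t 42.87 pos [618.5 208.7 112.9] yaw -96.47 downness 1.0 tilt x,z -0.0 0.0001 w 20.0 F [-0.1  0.4 -0.5] q [0.24 0.22 1.74 0.   1.18 1.93]
rot y needed 0.03
after rot, dp total [ 0.4  3.5 -0.2] len 3.5
rows 1 [ 0.4  3.5 -0.2]
at current yaw, dp [ 0.4  3.5 -0.2]
```

View pics/g13.png

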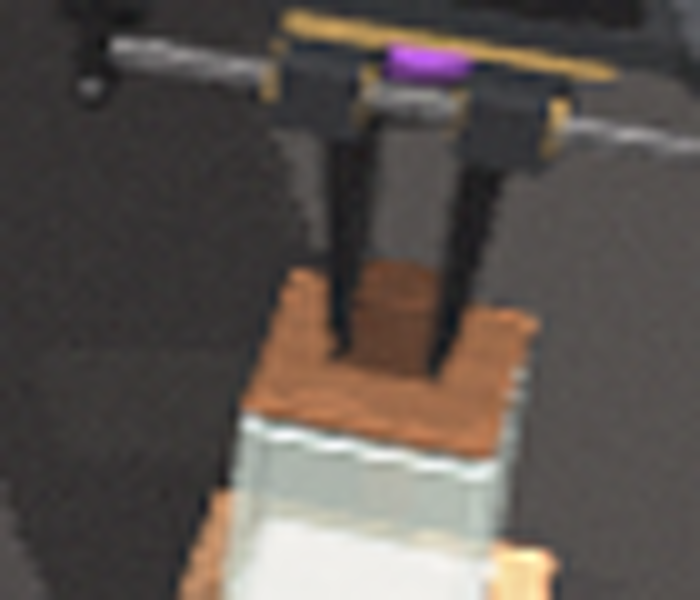

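Front edges agree: lid 243–492, mug 245–498 px in the crop. The plug is already in the mouth, so I'll finish the last 3.5 mm.

```bash
python3 -m inch '[{"dp":[0,1,0],"rot":[0,0,0],"gripper":12},{"dp":[0,1,0],"rot":[0,0,0],"gripper":12},{"dp":[0,0.7,0],"rot":[0,0,0],"gripper":12},{"dp":[0,0,0],"rot":[0,0,0],"gripper":12},{"dp":[0,0,0],"rot":[0,0,0],"gripper":12}]' 12;  python3 pl.py;python3 -m inch '[{"dp":[0,0.6,0],"rot":[0,0,0],"gripper":12},{"dp":[0,0,0],"rot":[0,0,0],"gripper":12},{"dp":[0,0,0],"rot":[0,0,0],"gripper":12}]' 12;  python3 pl.py; python3 -m inch '[{"dp":[0,0.6,0],"rot":[0,0,0],"gripper":12},{"dp":[0,0,0],"rot":[0,0,0],"gripper":12},{"dp":[0,0,0],"rot":[0,0,0],"gripper":12}]' 12;  python3 pl.py
```

```text
time: 43.38
tool_pos: [618.4, 208.7, 110.0]
eef_rot: [-1.154, 1.292, -1.292]
force: [-0.1, 0.5, -0.9]
width: 19.6
t 43.38 pos [618.4 208.7 110. ] yaw -96.47 downness 1.0 tilt x,z 0.0001 -0.0003 w 19.6 F [-0.1  0.5 -0.9] q [0.24 0.22 1.74 0.   1.18 1.93]
time: 43.63
tool_pos: [618.5, 208.7, 109.5]
eef_rot: [-1.154, 1.292, -1.292]
force: [-0.1, 0.0, -0.7]
width: 19.5
t 43.63 pos [618.5 208.7 109.5] yaw -96.48 downness 1.0 tilt x,z 0.0 -0.0 w 19.5 F [-0.1  0.  -0.7] q [0.24 0.22 1.74 0.   1.18 1.93]
time: 43.88
tool_pos: [618.6, 208.7, 109.4]
eef_rot: [-1.153, 1.292, -1.292]
force: [-1.1, 0.4, 1.4]
width: 20.0
t 43.88 pos [618.6 208.7 109.4] yaw -96.48 downness 1.0 tilt x,z -0.0001 0.0004 w 20.0 F [-1.1  0.4  1.4] q [ 0.24  0.22  1.74 -0.    1.18  1.93]
```

Seated at 109.4, as predicted. Releasing, rising and backing away.

```bash
python3 -m inch '[{"dp":[0,0,0],"rot":[0,0,0],"gripper":21},{"dp":[0,0,0],"rot":[0,0,0],"gripper":24},{"dp":[0,0,0],"rot":[0,0,0],"gripper":35},{"dp":[0,0,0],"rot":[0,0,0],"gripper":50},{"dp":[0,0,0],"rot":[0,0,0],"gripper":50},{"dp":[0,0,0],"rot":[0,0,0],"gripper":50},{"dp":[0,-4,0],"rot":[0,0,0],"gripper":50},{"dp":[0,-12,0],"rot":[0,0,0],"gripper":50},{"dp":[0,-25,0],"rot":[0,0,0],"gripper":50},{"dp":[0,-30,0],"rot":[0,0,0],"gripper":50},{"dp":[0,-20,0],"rot":[0,0,0],"gripper":50},{"dp":[10,-5,-15],"rot":[0,0,0],"gripper":50},{"dp":[20,0,-30],"rot":[0,0,0],"gripper":50},{"dp":[20,0,-30],"rot":[0,0,0],"gripper":50},{"dp":[20,0,-30],"rot":[0,0,0],"gripper":50},{"dp":[20,0,-30],"rot":[0,0,0],"gripper":50},{"dp":[10,0,-15],"rot":[0,0,0],"gripper":50},{"dp":[0,0,0],"rot":[0,0,0],"gripper":50},{"dp":[0,0,0],"rot":[0,0,0],"gripper":50},{"dp":[0,0,0],"rot":[0,0,0],"gripper":50}]' 12;  python3 pl.py
python3 - <<'E'
from h import *
s=snap("scene"); crop(s,140,130,400,300,3,"f.png")
s=snap("top"); crop(s,90,80,350,250,3,"ft.png")
E
```

```text
time: 45.55
tool_pos: [459.2, 126.6, 206.2]
eef_rot: [-1.151, 1.291, -1.293]
force: [-0.4, 0.5, -0.6]
width: 50.0
t 45.55 pos [459.2 126.6 206.2] yaw -96.48 downness 1.0 tilt x,z -0.0008 0.0023 w 50.0 F [-0.4  0.5 -0.6] q [ 0.16 -0.26  2.05  0.    1.35  1.84]
```

View pics/f.png

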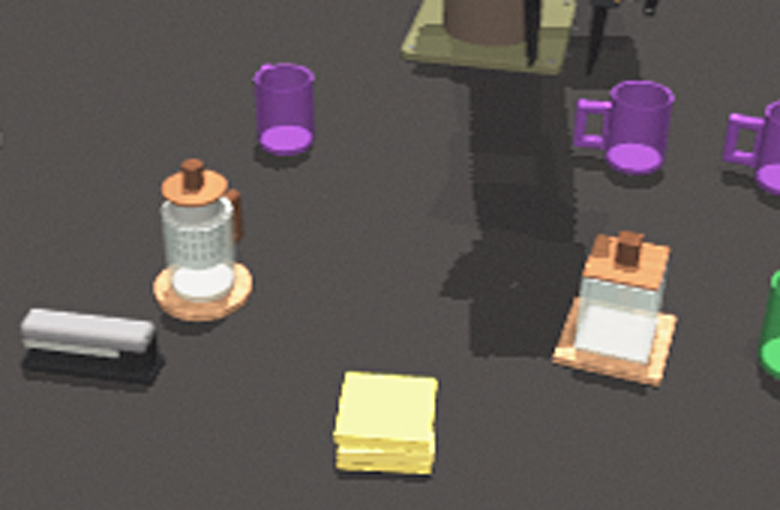

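View pics/ft.png

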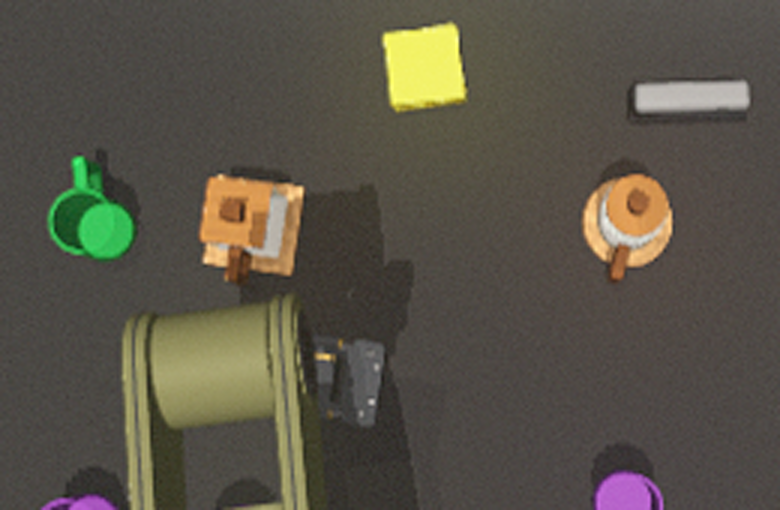

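The pictures show both assemblies upright and lidded: round at (195,235), square at (625,300) in the scene crop. The arm is clear of everything, and the pads and stapler look unmoved. Handing in.

```bash
python3 -c "
from station import ctrl
print(ctrl.sign_off())"
```

```text
the job is handed in; nothing more can be done
None
```

The job is done and handed in at about 45.6 s of the 112 s allowed. I stood both mugs on their coasters, hung the infuser in the round mug, then put on the round lid and the square lid, in that order.

- **Mugs:** After placing, both rims lay on the outlines I predicted for a centred mug, to within about 1 mm by eye.
- **Infuser and lids:** Each stopped at the height worked out for seating (tool centre point at 112.4, 137.4 and 109.4 mm), with contact of about 1 to 2.5 N before I let go. The last pictures show both assemblies upright with lids level.
- **Handling:** The largest contact force I read was about 7 N, when lowering the square mug. I read the force only at the end of each call.
- **Disagreement:** A picture showed the square lid about 2 mm off in y during lowering. I shifted it 1 mm before seating, and the edges then agreed.
- **Other objects:** The note pads and stapler look unmoved. The power bank was outside the final crops, so I didn't check it at the end, but the arm never worked near it.

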